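# Check a clamp spring on the spring tester

## Task

Check the lens-edger clamp spring that lies in the ribbed tray: lay it in the tester's V trough, let go of it, then push the saddle against it until the dial shows the rated load of 15 newtons and hold it there for about a second, never letting the dial go past 18 and never touching the drag pointer, which keeps the furthest reading. Then draw the saddle all the way back and sort the spring: if the drag pointer stopped before the reference line the spring is sound and goes back into the tray, if it was pushed past the line the spring has sagged and goes into the grey bin. Leave the loupe, the needle file and the roll of tape where they lie.

Things in the scene. Friction and masses are not known exactly. Their poses are not given: they have to be found in the camera images.
- spring_cup (a point): Grip point of the clamp spring, on its axis: centre of its longer steel cup (24 mm diameter, 18 mm long), which holds the -y end of the coil; a shorter cup (24 mm, 13.5 mm long) holds the +y end. y along the coil. 9 mm from here to the -y end; 31 to 41 mm to the +y end (50 mm overall when new, up to 10 mm less if sagged; how much is not known). About 60 g; rate between 2 and 4 N per mm.
- tray: Grey plastic tray, 106 x 86 mm (x, y), walls 15 mm high and 3 mm thick, floor 3 mm. Origin: centre of the underside. Two low ribs along y in the middle keep the spring from rolling; the spring lies on them along the tray's y, its axis 16 mm above the underside. Does not move. A sound spring goes back here.
- bin: Small open grey parts bin for worn-out parts, 99 x 68 mm (x, y), 36 mm high, walls 2 to 3 mm, inside 92 x 60 mm, floor 2 mm. Origin: centre of the underside. Does not move. A sagged spring goes in here.
- trough (a point): Middle of the tester's V trough, at the axis of a seated spring, 52 mm above the table. y is the tester's long axis and points to the gauge, x across. The trough is 24 mm wide, open above, its cheeks end 7 mm below the axis. The anvil disc (25 mm) closes it at y = +45 mm; the saddle's pressing plate stands at y = -45 mm plus the saddle's joint value. Lay the spring anywhere between.
- tester: The spring tester, a grey bed 76 x 224 mm (x, y), fixed to the table; origin: centre of the underside; axes as the trough, whose middle lies at y = -15 mm. Beside the trough nothing stands higher than 31 mm above the table. The gauge head with its round tilted dial stands at y = +51 to +109 mm and reaches 95 mm above the table.
- saddle_grip (a point): Grip point of the saddle, 86 mm above the table, on an upright black grip 12 mm thick along the tester's y, 28 mm wide across it, from 67 to 102 mm above the table. Axes as the trough. The saddle slides along y: push it to +y to press the spring against the anvil, pull it to -y to back off. It stays where it is left (about 1 N of friction).
- saddle (a joint): How far the saddle has been pushed towards the gauge (m), 0 fully back, 0.075 at most. It starts nearly back.
- load_needle (a joint): Needle of the dial on the gauge head: clockwise angle from the zero mark (rad), 0.16 rad per newton of load on the anvil. 15 N (2.40 rad) is the long bold mark, 18 N (2.88 rad) the round dot. The anvil gives way by 1 mm for every 12 N.
- pointer_tip (a point): Tip of the drag pointer, a small black rider (13 x 8 mm) on the millimetre scale along the front edge of the tester, 18 mm above the table. The saddle pushes it along towards the gauge; it stays at the furthest place reached. Same axes as the trough. It always starts well before the reference line.
- reference_line (a point): The bold black reference line across the millimetre scale, with a small index block clamped on the bed's edge beside it: where the pointer's tip stands at 15 N for a spring at the limit. Axes as the trough; a pointer tip with a smaller y than the line is before it, with a larger y past it.
- drag_pointer: The drag pointer's rider, not to be touched by the robot (its place is given by its tip). Origin: the tester's origin, moved along with the pointer.
- spring_seat: The longer steel cup of the clamp spring, as spring_cup; its origin lies 12 mm below the axis and 16 mm towards +y from the cup's centre, y along the coil.
- loupe: Black watchmaker's loupe, 38 mm across, 31 mm high, loose bystander. Origin: centre of the underside.
- needle_file: Needle file with wooden handle, 165 mm long, loose bystander. Origin: its middle, on the table.
- tape: Small roll of blue marking tape, 44 mm across, 12 mm high, loose bystander lying flat. Origin: centre of the underside.

How it is judged:
On the way, in this order (a step that is already met when the one before it is completed fails the run):
1. the spring lies in the trough, along it (within 0.08 rad, 3 mm sideways and in height), and the fingers have let go of it (x of spring_cup in the frame of trough between -0.003 and 0.003 m and y of spring_cup in the frame of trough between -0.036 and 0.036 m and z of spring_cup in the frame of trough between -0.003 and 0.003 m and angle between the y axis of spring_cup and the y axis of trough, either way round below 0.08 rad and contact force between the fingers and spring_seat below 0.1 N), for 0.2 s.
2. the saddle presses the spring and stands still with the dial between 13.8 and 16.4 N for 0.8 s, the fingers off the spring (x of spring_cup in the frame of trough between -0.003 and 0.003 m and y of spring_cup in the frame of trough between -0.036 and 0.036 m and z of spring_cup in the frame of trough between -0.003 and 0.003 m and angle between the y axis of spring_cup and the y axis of trough, either way round below 0.08 rad and value of joint load_needle between 2.208 and 2.624 rad and velocity of joint saddle between -0.004 and 0.004 m/s and contact force between spring_seat and tester above 8 N and contact force between the fingers and spring_seat below 0.5 N), for 0.8 s.
At the end, for the whole second after the job is handed in: The spring lies at rest inside the tray if the drag pointer's tip stands before the reference line, or inside the bin if it stands past it (within 1 mm of the line either place is right); the saddle is drawn back to within 20 mm of its end (((y of pointer_tip in the frame of reference_line below 0.001 m and x of spring_cup in the frame of tray between -0.048 and 0.048 m and y of spring_cup in the frame of tray between -0.038 and 0.038 m and z of spring_cup in the frame of tray between 0.005 and 0.03 m) or (y of pointer_tip in the frame of reference_line above -0.001 m and x of spring_cup in the frame of bin between -0.042 and 0.042 m and y of spring_cup in the frame of bin between -0.029 and 0.029 m and z of spring_cup in the frame of bin between 0.005 and 0.033 m)) and value of joint saddle below 0.02 m and linear speed of spring_seat below 0.02 m/s); the robot touches nothing.
It fails at once if the dial goes past 18 N (with half a newton of grace) (value of joint load_needle above 2.96 rad).
It fails at once if the robot touches the drag pointer (contact force between any of the fingers, the arm and drag_pointer above 0.5 N).
It fails at once if the loupe, the needle file or the roll of tape is shifted by more than 20 mm (distance of any of loupe, needle_file, tape from where it was at the start of the episode above 0.02 m).
It also fails if it takes over 69 s, if anything falls off the work surface, if the arm or the gripper's body presses on something with over 40 N, if the wrist force passes 120 N, or if a joint passes its speed limit or range.

## Robot

A 7-joint arm with a two-finger parallel gripper is mounted at the origin on a cart in front of the work surface, level with it; the furniture and walls round the work are solid. World frame = base frame: x ahead of the robot, y to its left, z up, the work surface at z = 0. Lengths are in m, angles in rad, forces in N, time in s.
With the tool pointing down it reaches from about 0.35 to 0.9 m from the base axis. Payload 8.1 kg.
Tool frame: the origin (TCP) lies at the very end of the fingers, on their centre line; the grasp point (between the pads) lies 19 mm behind it; x points along the fingers, y is the direction in which the jaws open and shut, and the axes are right-handed (so a half turn about x gives the same grasp; the last joint's range is limited). The gripper opens to 92 mm and grips with 3 to 60 N. Pads are 19 mm wide; open, the fingers measure 130 mm over their backs; the gripper's body (75 mm by 190 mm) begins 47 mm behind the grasp point.
Start: joints at [-1.425, 0.434, 0.025, 1.573, -0.012, 1.134, -0.075], TCP at [0.154, 0.606, 0.227] pointing down, gripper open.
Joint ranges: [-2.62, 2.62], [-0.44, 2.09], [-1.27, 1.32], [0.08, 2.57], [-1.32, 4.46], [0.12, 2], [-2.74, 2.74]. Speed limits (rad/s): [2.22, 2.22, 3.01, 3.01, 3.14, 3.14, 3.14].

## Interface

Orientations are given as a 3x3 rotation matrix whose columns are the frame's x, y, z axes.
In Python, from cell import ctrl, viewer gives the robot as it stands.
- The arm moves only by the tool jog_arm, never from a script. Its argument "targets" is a list that holds one entry, the list of rows, each a list of 7 numbers: the turn, a rotation vector about the tool's x, y, z in degrees, then the shift along the tool's x, y, z in mm, then the finger opening in mm, from 0 to 91.8. A call has exactly 5 rows; each row is the pose to reach, as a shift and turn from the pose commanded when the call began, along the tool's axes at that moment; what a row does not reach only later rows make up. A row lasts 1/10 s, in which the tool goes at most 50 mm and 8.59 degrees, less where a joint would pass 70% of its speed; a pose out of reach is approached as far as the arm can. A call with a gripper value outside its range is refused whole. The fingers move at their own pace and stop on an object; the grip force is fixed at half the most. Time passes only in rows, so rows that repeat a pose let the fingers close, or fill a call up. It gives the time, the measured TCP pose, the force and the opening at its end, in the units of the state.
- ctrl.sense(): the state, without advancing time (a new reading comes with each control period).
- viewer.camera(name): name is "scene" or "top"; returns a dict with "image" (400x640x3 uint8, red, green, blue), "z_map" (400x640 float32, m along the optical axis (not along the pixel's ray), 0 where there is no reading), "fov_y" (degrees; the focal length in pixels is half the picture's height over the tangent of half this angle, whatever the lens; pixels are square), "cx", "cy" (the principal point, pixels), "k1" (the pictures are not rectified: a ray, as slopes to the right and down, at radius r is drawn at 1 + k1 r^2 times it, then the intrinsics apply), "world_to_cam" (4x4, takes a point from world to camera coordinates). Camera axes: x right, y down, z forward; pixel columns grow to the right and rows downward; lengths in m; the calibration is good to about 2 mm. A picture is of the moment at which its call begins.
- ctrl.hand_in(): hands the job in, once; it reports no verdict.
The state is a dict: "t": time; "joint_pos": joint angles; "joint_velocities": joint speeds; "joint_efforts": joint torques, N m; "position": TCP position; "tcp_rot": TCP orientation; "force": force on the tool from outside, world axes, zero at the start; "wrist_torque": the same for the moment, N m; "finger_gap": finger opening in m.
Only numpy, scipy, OpenCV 4.12 (cv2) and the standard library are available. Lean on these libraries where they do the work, as an engineer would, in place of code of your own. Each camera call takes 0.05 s, during which the arm holds its last target.

## Working session

There is one attempt and no reset: what is moved stays moved. The work goes in short steps, Python scripts to look and compute and a tool call to move; the robot and the scene stay as the last step left them, time stands still between calls to the robot, and variables do not carry over. Pictures are saved under pics/ and viewed, and the job is handed in when it is done.

Besides the shell and the picture viewer there is one more tool, called after "Call:" as name(argument=value, ...) on one line, values as JSON. jog_arm: Moves the arm, as the interface text tells. Its arguments: {"type":"object","properties":{"targets":{"type":"array","items":{"type":"array","items":{"type":"array","items":{"type":"number"}}}}},"required":["targets"]}

```bash
mkdir -p pics; ls
python3 - <<'E'
from cell import ctrl, viewer
import cv2,numpy as np,pickle
s=ctrl.sense();print({k:np.round(v,3).tolist() for k,v in s.items()})
for n in("scene","top"):
    d=viewer.camera(n);pickle.dump(d,open(n+"0.pkl","wb"))
    cv2.imwrite(f"pics/{n}0.png",d["image"][:,:,::-1])
    print(n,d["fov_y"],d["cx"],d["cy"],d["k1"],np.round(d["world_to_cam"],4).tolist())
E
```

```text
pics
{'t': 0.0, 'joint_pos': [-1.425, 0.435, 0.025, 1.574, -0.012, 1.134, -0.075], 'joint_velocities': [-0.0, -0.0, 0.001, 0.0, 0.0, -0.0, 0.001], 'joint_efforts': [-0.0, -66.786, 0.985, -31.446, -0.061, 0.043, 0.0], 'position': [0.154, 0.605, 0.226], 'tcp_rot': [[-0.0, 0.246, 0.969], [-0.002, 0.969, -0.246], [-1.0, -0.002, 0.0]], 'force': [-0.08, 0.918, -0.662], 'wrist_torque': [0.056, 0.029, -0.006], 'finger_gap': 0.092}
scene 56.41482862828524 319.2151039049841 199.24873689103018 0.021827748454994363 [[-0.5918, -0.8061, 0.0048, 0.2775], [-0.5018, 0.3638, -0.7848, 0.3899], [0.6308, -0.4668, -0.6198, 0.4892], [0.0, 0.0, 0.0, 1.0]]
top 54.42923547103201 314.88880978462976 202.9260492774547 -0.013000115942686111 [[0.0107, -0.9999, 0.0058, -0.1127], [-0.9748, -0.0117, -0.223, 0.598], [0.223, -0.0033, -0.9748, 0.9927], [0.0, 0.0, 0.0, 1.0]]
```

View pics/scene0.png

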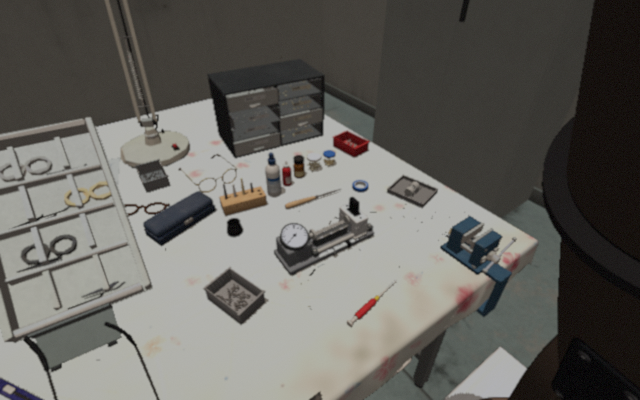

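View pics/top0.png

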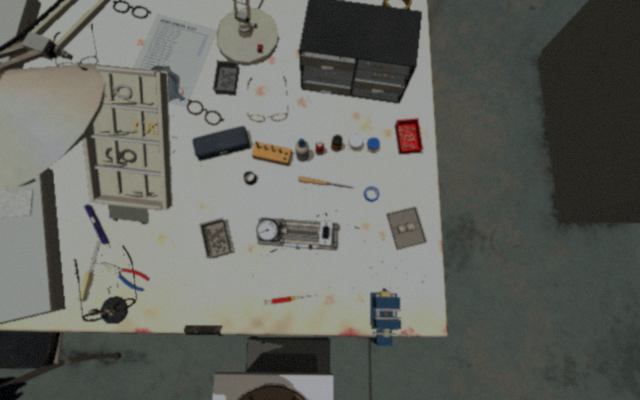

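Run:
```python
import cv2,pickle
d=pickle.load(open("top0.pkl","rb"));im=d["image"][:,:,::-1]
cv2.imwrite("pics/t1.png",cv2.resize(im[160:280,180:440],None,fx=3,fy=3,interpolation=cv2.INTER_CUBIC))
cv2.imwrite("pics/t2.png",cv2.resize(im[205:260,245:350],None,fx=7.5,fy=7.5,interpolation=cv2.INTER_CUBIC))
cv2.imwrite("pics/t3.png",cv2.resize(im[200:255,380:435],None,fx=8,fy=8,interpolation=cv2.INTER_CUBIC))
d=pickle.load(open("scene0.pkl","rb"));im=d["image"][:,:,::-1]
cv2.imwrite("pics/s1.png",cv2.resize(im[185:285,265:385],None,fx=6,fy=6,interpolation=cv2.INTER_CUBIC))
```

```text
(no output)
```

View pics/t2.png

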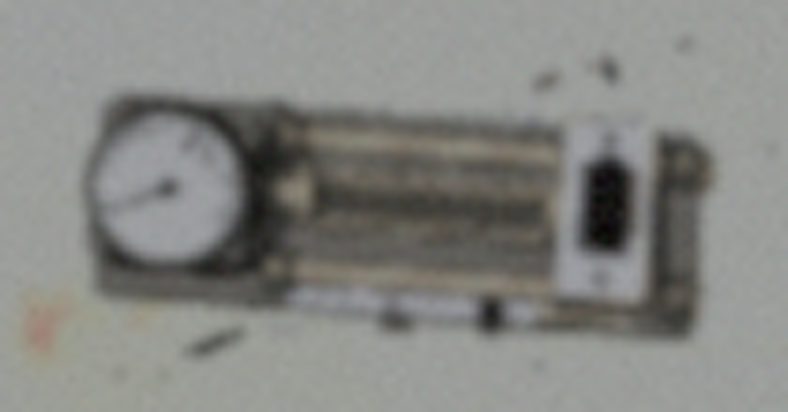

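View pics/t3.png

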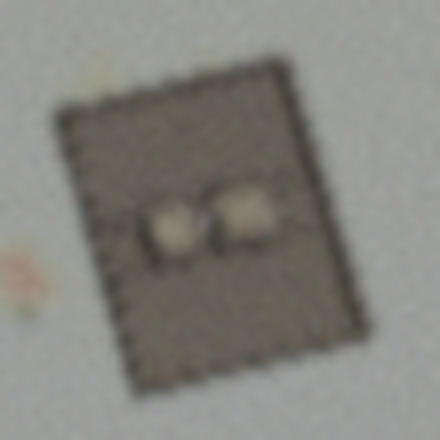

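View pics/s1.png

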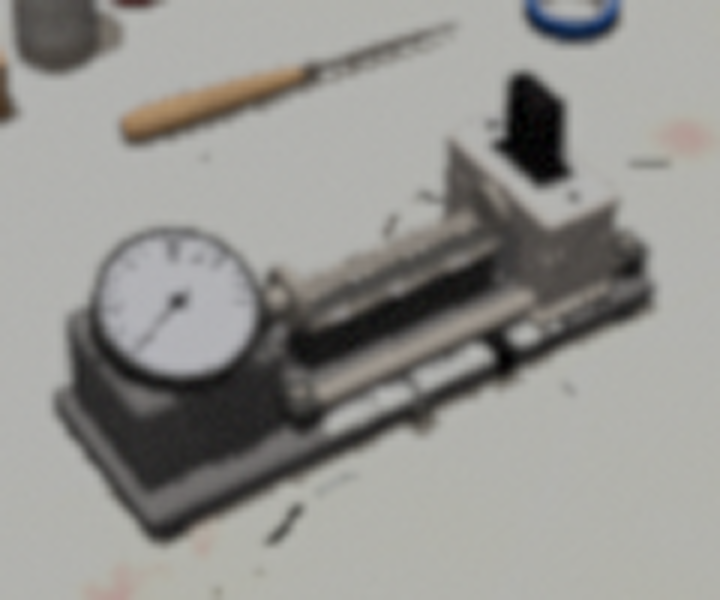

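View pics/t1.png

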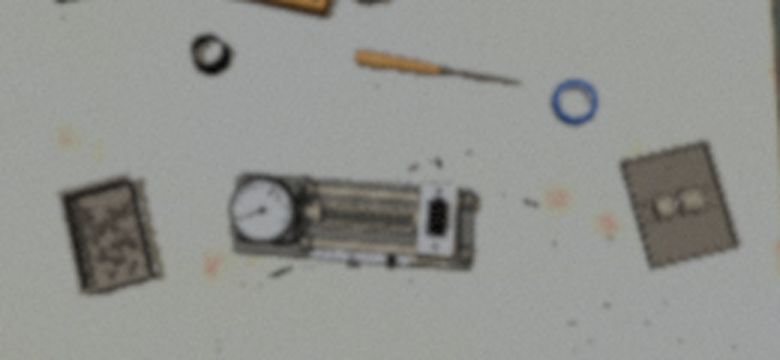

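```bash
cat > h.py <<'E'
import numpy as np,cv2,pickle
def K(d):
    f=200/np.tan(np.radians(d["fov_y"]/2)); return f
def cloud(d):
    f=K(d);v,u=np.mgrid[0:400,0:640].astype(float)
    xd=(u-d["cx"])/f; yd=(v-d["cy"])/f
    x,y=xd.copy(),yd.copy()
    for _ in range(10):
        r=1+d["k1"]*(x*x+y*y); x=xd/r;y=yd/r
    z=d["z_map"]; P=np.stack([x*z,y*z,z],-1)
    M=np.linalg.inv(d["world_to_cam"])
    return P@M[:3,:3].T+M[:3,3]
def proj(d,P):
    P=np.atleast_2d(P).astype(float);f=K(d);M=d["world_to_cam"]
    c=P@M[:3,:3].T+M[:3,3]; x=c[:,0]/c[:,2];y=c[:,1]/c[:,2];r=1+d["k1"]*(x*x+y*y)
    return np.stack([f*x*r+d["cx"],f*y*r+d["cy"]],-1)
def ray_at_z(d,uv,z):
    uv=np.atleast_2d(uv).astype(float);f=K(d);xd=(uv-[d["cx"],d["cy"]])/f;x=xd.copy()
    for _ in range(10): x=xd/(1+d["k1"]*(x**2).sum(1,keepdims=True))
    M=np.linalg.inv(d["world_to_cam"]);r=np.c_[x,np.ones(len(x))]@M[:3,:3].T;o=M[:3,3]
    return o+r*((z-o[2])/r[:,2])[:,None]
E
python3 - <<'E'
from h import *
for n,boxes in(("top",dict(tester=(245,205,350,260),tray=(380,200,435,255),bin=(195,210,240,265))),("scene",dict(tester=(268,190,380,280),tray=(380,170,445,210),bin=(200,262,270,325)))):
    d=pickle.load(open(n+"0.pkl","rb"));P=cloud(d)
    for k,(a,b,c,e) in boxes.items():
        Q=P[b:e,a:c].reshape(-1,3);Q=Q[d["z_map"][b:e,a:c].ravel()>0]
        print(n,k,"table z",np.round(np.percentile(Q[:,2],[5,20,50,90]),4),len(Q))
        q=Q[Q[:,2]>(.0075)]
        q2=q[:,:2].astype(np.float32); r=cv2.minAreaRect(q2);print(np.round(r[0],4),np.round(r[1],4),r[2], "med",np.median(q2,0))
E
```

```text
top tester table z [-0.0035 -0.0016  0.0012  0.066 ] 5751
[ 0.5224 -0.0577] [0.2238 0.0816] 86.46810150146484 med [ 0.51888883 -0.05750431]
top tray table z [-0.0036 -0.0016  0.0007  0.0092] 3016
[ 0.5456 -0.3659] [0.1066 0.0877] 14.234396934509277 med [ 0.54306746 -0.36524588]
top bin table z [-0.0034 -0.0017  0.0004  0.0156] 2461
[0.507  0.1713] [0.0997 0.0655] 15.866841316223145 med [0.5134668  0.17592439]
scene tester table z [-0.0012 -0.0001  0.0013  0.0634] 10041
[ 0.5782 -0.0956] [0.2518 0.2868] 63.282588958740234 med [ 0.51263714 -0.04693081]
scene tray table z [-6.004e-01 -6.000e-04  1.000e-03  1.280e-02] 2589
[ 0.5466 -0.3657] [0.1058 0.091 ] 14.712403297424316 med [ 0.54227334 -0.35445613]
scene bin table z [-0.0008  0.0002  0.0018  0.0288] 4392
[0.5074 0.173 ] [0.1017 0.0674] 16.374237060546875 med [0.507398  0.1731442]
```

Run:
```python
from h import *
for n in("top","scene"):
    d=pickle.load(open(n+"0.pkl","rb"));P=cloud(d)
    x,y,z=P[...,0],P[...,1],P[...,2]
    ox,oy=.5224,-.0577;a=np.radians(-3.53);c,s=np.cos(a),np.sin(a)
    X=c*(x-ox)+s*(y-oy);Y=-s*(x-ox)+c*(y-oy)
    inb=(abs(X)<.05)&(abs(Y)<.13)&(d["z_map"]>0)
    def rep(name,m):
        if m.sum()==0: print(name,0);return
        print(n,name,m.sum(),"X",np.round(np.percentile(X[m],[1,50,99]),4),"Y",np.round(np.percentile(Y[m],[1,50,99]),4),"z",np.round(np.percentile(z[m],[5,50,95]),4))
    rep("bed",inb&(z>.006)&(z<.016));rep("all",inb&(z>.006))
    rep("grip",inb&(z>.08)&(Y<0)); rep("griptop",inb&(z>.097)&(Y<0)); rep("saddletop",inb&(z>.055)&(z<.072)&(Y<-.03))
    rep("cheek",inb&(z>.038)&(z<.05)&(Y<0.02)&(Y>-.04)); rep("rods",inb&(z>.024)&(z<.034)&(Y<0.02)&(Y>-.04))
    ox,oy=.546,-.3658;a=np.radians(14.4);c,s=np.cos(a),np.sin(a)
    X=c*(x-ox)+s*(y-oy);Y=-s*(x-ox)+c*(y-oy)
    inb=(abs(X)<.03)&(abs(Y)<.036)&(d["z_map"]>0)
    rep("spring",inb&(z>.015)); rep("springtop",inb&(z>.024))
    for yy in np.arange(-.04,.04,.004):
        m=inb&(z>.014)&(abs(Y-yy)<.002)
        if m.sum(): print(round(yy,3),m.sum(),np.round([X[m].min(),X[m].mean(),X[m].max(),z[m].max()],4))
```

```text
top bed 326 X [-0.0376 -0.0099  0.0404] Y [-0.1112  0.0003  0.1091] z [0.0106 0.0145 0.0159]
top all 2196 X [-0.0355 -0.004   0.0392] Y [-0.1092  0.0002  0.1066] z [0.0139 0.0359 0.0846]
top grip 51 X [-0.0116  0.0002  0.0154] Y [-0.081  -0.0755 -0.0698] z [0.09   0.1001 0.1033]
top griptop 45 X [-0.0109  0.0018  0.0155] Y [-0.081  -0.0757 -0.0701] z [0.0978 0.1004 0.1033]
top saddletop 267 X [-0.0305 -0.0015  0.0346] Y [-0.0921 -0.0729 -0.0554] z [0.0602 0.066  0.069 ]
top cheek 130 X [-0.0089  0.0034  0.0141] Y [-0.0389 -0.0079  0.0188] z [0.0382 0.0413 0.0454]
top rods 125 X [-0.0278  0.0228  0.0312] Y [-0.0392 -0.0111  0.0192] z [0.0244 0.0267 0.0303]
top spring 116 X [-0.0119 -0.0012  0.0102] Y [-0.0156  0.0026  0.0265] z [0.0177 0.0245 0.0298]
top springtop 64 X [-0.0106 -0.0009  0.0072] Y [-0.0159  0.0002  0.0265] z [0.0243 0.0264 0.0304]
-0.016 6 [-0.0118 -0.0036  0.0041  0.0299]
-0.012 11 [-0.0107 -0.0012  0.0091  0.0317]
-0.008 15 [-0.0125 -0.0007  0.0112  0.0309]
-0.004 12 [-0.0119 -0.0022  0.0082  0.0283]
-0.0 15 [-0.0113 -0.0004  0.0102  0.0305]
0.004 5 [-0.0096 -0.0015 
[... 956 characters left out ...]
pring 119 X [-0.0112 -0.0025  0.0115] Y [-0.0144  0.009   0.0277] z [0.016  0.0245 0.0284]
scene springtop 63 X [-0.0086 -0.0007  0.0093] Y [-0.0154  0.004   0.0274] z [0.0245 0.0264 0.0285]
-0.016 4 [-0.01   -0.0059  0.0003  0.0279]
-0.012 8 [-0.0108 -0.0023  0.0079  0.0282]
-0.008 9 [-0.0104 -0.0024  0.0116  0.0284]
-0.004 9 [-0.0094 -0.0035  0.0074  0.0285]
-0.0 15 [-0.0114 -0.0003  0.0115  0.0287]
0.004 12 [-0.0101 -0.0031  0.0064  0.027 ]
0.008 4 [-0.0073 -0.0035  0.0029  0.026 ]
0.012 5 [-0.0106 -0.0058  0.0066  0.0266]
0.016 8 [-0.008  -0.0018  0.0092  0.0279]
0.02 8 [-0.0112 -0.0031  0.0062  0.0285]
0.024 29 [-0.0112  0.001   0.012   0.0286]
0.028 12 [-0.0106 -0.0017  0.0085  0.0283]
```

Run:
```python
from h import *
for n in("top","scene"):
    d=pickle.load(open(n+"0.pkl","rb"));P=cloud(d);m=(d["z_map"]>0)&(P[...,2]>.08)
    Q=P[m]
    H,xe,ye=np.histogram2d(Q[:,0],Q[:,1],bins=[np.arange(-.1,1.2,.1),np.arange(-.8,1.01,.1)])
    Z=np.zeros_like(H);L=Z.copy()+9
    i=np.digitize(Q[:,0],xe)-1;j=np.digitize(Q[:,1],ye)-1
    ok=(i>=0)&(i<H.shape[0])&(j>=0)&(j<H.shape[1])
    np.maximum.at(Z,(i[ok],j[ok]),Q[ok,2]);np.minimum.at(L,(i[ok],j[ok]),Q[ok,2])
    print(n,"cols y",np.round(ye[:-1],1))
    for k in range(len(Z)): print(round(xe[k],1),' '.join(f"{int(h):4d}:{z:.2f}" for h,z in zip(H[k],Z[k])))
```

```text
top cols y [-0.8 -0.7 -0.6 -0.5 -0.4 -0.3 -0.2 -0.1 -0.   0.1  0.2  0.3  0.4  0.5
  0.6  0.7  0.8  0.9]
-0.1    0:0.00    0:0.00    0:0.00    0:0.00    0:0.00    0:0.00    0:0.00    0:0.00    0:0.00    0:0.00    0:0.00    0:0.00    0:0.00    0:0.00    0:0.00    0:0.00    0:0.00    0:0.00
0.0    0:0.00    0:0.00    0:0.00    0:0.00    0:0.00    0:0.00    0:0.00    0:0.00    0:0.00    0:0.00    0:0.00    0:0.00    0:0.00    0:0.00    0:0.00    0:0.00    0:0.00    0:0.00
0.1    0:0.00    0:0.00    0:0.00    0:0.00    0:0.00    0:0.00    0:0.00    0:0.00    0:0.00    0:0.00    0:0.00    0:0.00    0:0.00    0:0.00    0:0.00    0:0.00    0:0.00    0:0.00
0.2    0:0.00    0:0.00    0:0.00    0:0.00    0:0.00    0:0.00    0:0.00    0:0.00    0:0.00    0:0.00    0:0.00   30:0.17   34:0.19    0:0.00    0:0.00    0:0.00    0:0.00    0:0.00
0.3    0:0.00    0:0.00    0:0.00    0:0.00    0:0.00    0:0.00    0:0.00    0:0.00    0:0.00    0:0.00    0:0.00  223:0.15  158:0.23    0:0.00    0:0.00    0:0.00    0:0.00    0:0.00
0.4    0:0.00    0:0.00    0:0.00    0:0.00    0:0.00    0:0.00    0:0.00  
[... 2828 characters left out ...]
  0:0.00    0:0.00    0:0.00    0:0.00  182:0.13    6:0.08    0:0.00  731:0.23 3757:0.21 3424:0.19    0:0.00    0:0.00    0:0.00    0:0.00    0:0.00
0.8    0:0.00    0:0.00    0:0.00    0:0.00    0:0.00    0:0.00    0:0.00    0:0.00    0:0.00    0:0.00  872:0.28 3985:0.28 1874:0.27    0:0.00    0:0.00    0:0.00    0:0.00    0:0.00
0.9    0:0.00    0:0.00    0:0.00    0:0.00  859:0.21 1064:0.21 1177:0.21  630:0.21    0:0.00    0:0.00    0:0.00    0:0.00    0:0.00    0:0.00    0:0.00    0:0.00    0:0.00    0:0.00
1.0    0:0.00    0:0.00    0:0.00    0:0.00  468:0.21  631:0.21  759:0.21  526:0.21    0:0.00    0:0.00    0:0.00    0:0.00    0:0.00    0:0.00    0:0.00    0:0.00    0:0.00    0:0.00
```

```bash
cat > plan.py <<'E'
from h import *
from cell import ctrl
from scipy.spatial.transform import Rotation as R
def Rd(yaw):
    a=np.radians(yaw);y=np.array([np.cos(a),np.sin(a),0]);x=np.array([0,0,-1.]);return np.c_[x,y,np.cross(x,y)]
def plan(wps,grip,n=None):
    """wps: list of (frac_row, x,y,z,yaw)"""
    s=ctrl.sense();p0=np.array(s["position"]);R0=np.array(s["tcp_rot"])
    yaw0=np.degrees(np.arctan2(R0[1,1],R0[0,1]))
    print("t",round(s["t"],2),"p",np.round(p0,4),"yaw",round(yaw0,2),"F",np.round(s["force"],1),"gap",round(s["finger_gap"],4),"q",np.round(s["joint_pos"],2))
    pts=np.array([(0,*p0,yaw0)]+list(wps),float)
    for k in range(1,len(pts)):  # unwrap
        pts[k,4]=pts[k-1,4]+(pts[k,4]-pts[k-1,4]+180)%360-180
    rows=[]
    N=int(pts[-1,0]);pp=p0
    for i in range(1,N+1):
        q=[np.interp(i,pts[:,0],pts[:,k]) for k in range(1,5)]
        if np.linalg.norm(q[:3]-pp)>.05: print("row",i,"fast",np.linalg.norm(q[:3]-pp))
        pp=np.array(q[:3])
        rv=np.degrees(R.from_matrix(R0.T@Rd(q[3])).as_rotvec());sh=R0.T@(np.array(q[:3])-p0)*1000
        rows.append([round(float(v),1)+0 for v in [*rv,*sh]]+[grip])
    print(rows)
if __name__=="__main__":
    import sys
    a=eval(sys.argv[1]);plan(a,eval(sys.argv[2]))
E
python3 plan.py "[(2,.154,.605,.322,76),(5,.2,.47,.33,67)]" 91.8
```

```text
t 0.1 p [0.1538 0.6053 0.226 ] yaw 75.74 F [-0.3  0.3  0.3] gap 0.0919 q [-1.42  0.44  0.02  1.57 -0.01  1.13 -0.08]
[[-0.1, 0.0, 0.1, -48.0, -0.2, 0.1, 91.8], [-0.3, 0.0, 0.1, -96.0, -0.4, 0.3, 91.8], [2.7, 0.0, 0.1, -98.6, -40.2, 26.2, 91.8], [5.7, 0.0, 0.1, -101.2, -80.1, 52.1, 91.8], [8.7, 0.0, 0.1, -103.8, -119.9, 78.1, 91.8]]
```

Call:
jog_arm(targets=[[[0,0,0,-48,0,0,91.8],[0,0,0,-96,0,0,91.8],[3,0,0,-99,-40,26,91.8],[6,0,0,-101,-80,52,91.8],[9,0,0,-104,-120,78,91.8]]])

```text
t: 0.6
position: [0.2003, 0.4685, 0.3305]
tcp_rot: [[-0.0, 0.397, 0.918], [-0.0, 0.918, -0.397], [-1.0, -0.0, 0.0]]
force: [0.4, 0.1, -0.1]
finger_gap: 0.0919
```

```bash
python3 plan.py "[(5,.33,.265,.33,55)]" 50
```

```text
t 0.6 p [0.2003 0.4685 0.3305] yaw 66.64 F [ 0.4  0.1 -0.1] gap 0.0919 q [-1.34  0.17  0.08  1.69 -0.01  1.28 -0.09]
[[2.3, 0.0, 0.0, 0.1, -27.1, 40.0, 50], [4.7, 0.0, 0.0, 0.2, -54.2, 79.9, 50], [7.0, 0.0, 0.0, 0.3, -81.3, 119.9, 50], [9.3, 0.0, 0.0, 0.4, -108.3, 159.8, 50], [11.6, 0.0, 0.0, 0.6, -135.4, 199.8, 50]]
```

Call:
jog_arm(targets=[[[2,0,0,0,-27,40,50],[5,0,0,0,-54,80,50],[7,0,0,0,-81,120,50],[9,0,0,0,-108,160,50],[12,0,0,0,-135,200,50]]])

```text
t: 1.1
position: [0.3309, 0.2652, 0.3307]
tcp_rot: [[-0.0, 0.578, 0.816], [0.0, 0.816, -0.578], [-1.0, 0.0, -0.0]]
force: [1.4, 1.2, 0.3]
finger_gap: 0.0566
```

```bash
python3 plan.py "[(5,.425,.04,.30,41)]" 50
```

```text
t 1.1 p [0.3309 0.2652 0.3307] yaw 54.66 F [1.4 1.2 0.3] gap 0.0566 q [-1.08  0.01  0.28  1.87 -0.    1.27  0.16]
[[2.7, 0.0, 0.0, 6.1, -25.9, 41.4, 50], [5.5, 0.0, 0.0, 12.2, -51.7, 82.8, 50], [8.2, 0.0, 0.0, 18.4, -77.6, 124.2, 50], [10.9, 0.0, 0.0, 24.5, -103.4, 165.6, 50], [13.7, 0.0, 0.0, 30.6, -129.3, 207.0, 50]]
```

Call:
jog_arm(targets=[[[3,0,0,6,-26,41,50],[6,0,0,12,-52,83,50],[8,0,0,18,-78,124,50],[11,0,0,24,-103,166,50],[14,0,0,31,-129,207,50]]])

```text
t: 1.6
position: [0.4252, 0.0404, 0.2996]
tcp_rot: [[0.001, 0.759, 0.651], [0.001, 0.651, -0.759], [-1.0, 0.001, -0.0]]
force: [0.9, 0.6, 0.9]
finger_gap: 0.0502
```

```bash
python3 plan.py "[(5,.5,-.18,.25,27)]" 50
```

```text
t 1.6 p [0.4252 0.0404 0.2996] yaw 40.63 F [0.9 0.6 0.9] gap 0.0502 q [-0.78  0.02  0.58  1.94 -0.01  1.19  0.52]
[[2.7, 0.0, 0.0, 9.9, -17.4, 43.2, 50], [5.5, 0.0, 0.0, 19.8, -34.7, 86.4, 50], [8.2, 0.0, 0.0, 29.7, -52.1, 129.6, 50], [10.9, 0.0, 0.0, 39.7, -69.5, 172.8, 50], [13.6, 0.0, 0.0, 49.6, -86.8, 216.0, 50]]
```

Call:
jog_arm(targets=[[[3,0,0,10,-17,43,50],[5,0,0,20,-35,86,50],[8,0,0,30,-52,130,50],[11,0,0,40,-70,173,50],[14,0,0,50,-87,216,50]]])

```text
t: 2.1
position: [0.5002, -0.1797, 0.2491]
tcp_rot: [[-0.0, 0.894, 0.449], [0.0, 0.449, -0.894], [-1.0, 0.0, -0.0]]
force: [1.4, 1.5, 0.8]
finger_gap: 0.0499
```

```bash
python3 plan.py "[(5,.5475,-.3737,.15,14.4)]" 50
```

```text
t 2.1 p [ 0.5002 -0.1797  0.2491] yaw 26.66 F [1.4 1.5 0.8] gap 0.0499 q [-0.36  0.31  0.8   1.81 -0.25  1.12  0.99]
[[2.5, 0.0, 0.0, 19.8, -9.0, 38.9, 50], [4.9, 0.0, 0.0, 39.6, -17.9, 77.9, 50], [7.4, 0.0, 0.0, 59.5, -26.9, 116.8, 50], [9.8, 0.0, 0.0, 79.3, -35.8, 155.7, 50], [12.3, 0.0, 0.0, 99.1, -44.8, 194.6, 50]]
```

Call:
jog_arm(targets=[[[2.5,0,0,20,-9,39,50],[5,0,0,40,-18,78,50],[7.4,0,0,59,-27,117,50],[9.8,0,0,79,-36,156,50],[12.3,0,0,99,-45,195,50]]])

```text
t: 2.6
position: [0.5477, -0.3737, 0.1492]
tcp_rot: [[-0.001, 0.969, 0.248], [0.001, 0.248, -0.969], [-1.0, -0.0, -0.001]]
force: [0.9, 0.8, 0.2]
finger_gap: 0.0498
```

```bash
python3 plan.py "[(3,.5475,-.3737,.035,14.4),(5,.5475,-.3737,.011,14.4)]" 50
python3 - <<'E'
from cell import viewer
import cv2
im=viewer.camera("top")["image"][:,:,::-1]
im2=viewer.camera("scene")["image"][:,:,::-1]
cv2.imwrite("pics/a1.png",cv2.hconcat([cv2.resize(im[180:280,340:460],None,fx=3.3,fy=4),cv2.resize(im2[140:240,360:480],None,fx=3.3,fy=4)]))
E
```

```text
t 2.6 p [ 0.5477 -0.3737  0.1492] yaw 14.37 F [0.9 0.8 0.2] gap 0.0498 q [ 0.06  0.65  0.75  1.6  -0.49  1.08  1.19]
[[0.0, -0.1, 0.0, 38.1, 0.0, 0.0, 50], [0.0, -0.1, 0.0, 76.1, -0.1, 0.0, 50], [0.0, -0.1, 0.0, 114.2, -0.1, 0.0, 50], [0.0, -0.1, 0.0, 126.2, -0.1, 0.0, 50], [0.0, -0.1, 0.0, 138.2, -0.1, 0.1, 50]]
```

View pics/a1.png

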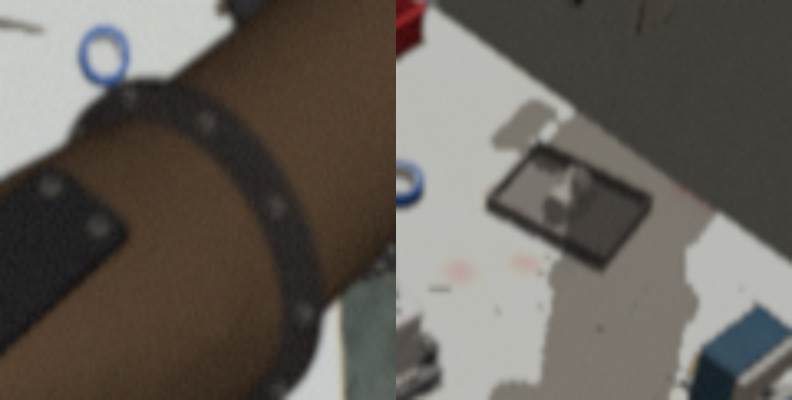

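Run:
```python
from cell import viewer
from h import *
d=viewer.camera("scene");cv2.imwrite("pics/a2.png",d["image"][:,:,::-1])
print(proj(d,[[.5477,-.3737,.1492],[.5477,-.3737,.25]]))
d=viewer.camera("top");cv2.imwrite("pics/a3.png",d["image"][:,:,::-1])
```

```text
[[423.28182975 143.00284134]
 [431.23521545 104.17300139]]
```

View pics/a2.png

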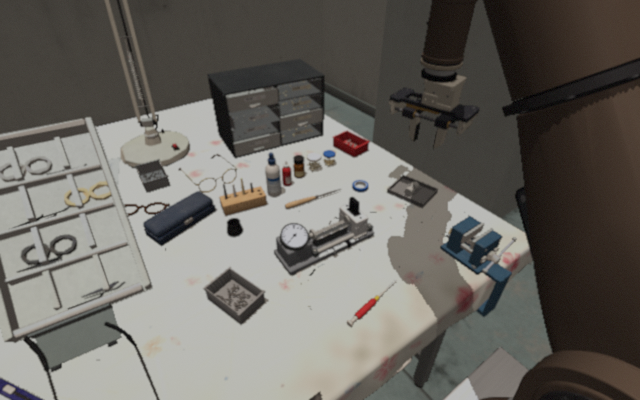

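View pics/a3.png

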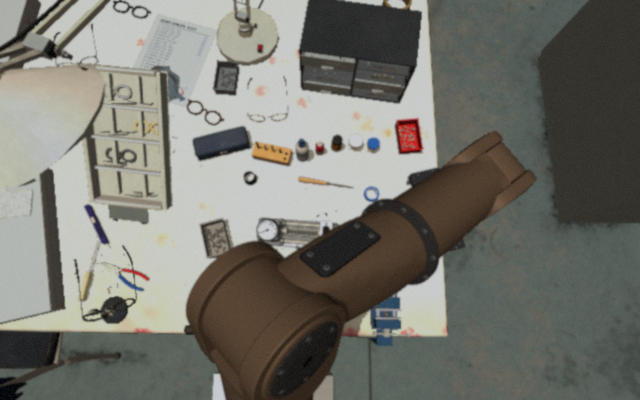

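Call:
jog_arm(targets=[[[0,0,0,38,0,0,50],[0,0,0,76,0,0,50],[0,0,0,110,0,0,50],[0,0,0,130,0,0,50],[0,0,0,138,0,0,50]]])

```text
t: 3.3
position: [0.5474, -0.3699, 0.0112]
tcp_rot: [[-0.002, 0.968, 0.251], [0.002, 0.251, -0.968], [-1.0, -0.001, -0.003]]
force: [0.1, -0.7, 0.1]
finger_gap: 0.0502
```

```bash
python3 plan.py "[(5,.5475,-.3737,.011,14.4)]" 50
python3 - <<'E'
from cell import viewer
from h import *
d=viewer.camera("scene")
cv2.imwrite("pics/a4.png",cv2.resize(d["image"][130:230,370:480,::-1],None,fx=6,fy=6,interpolation=cv2.INTER_CUBIC))
E
```

```text
t 3.3 p [ 0.5474 -0.3699  0.0112] yaw 14.56 F [ 0.1 -0.7  0.1] gap 0.0502 q [ 0.12  0.8   0.64  1.71 -0.61  0.84  1.29]
[[0.0, -0.2, 0.1, 0.0, -0.2, 0.8, 50], [0.1, -0.2, 0.1, 0.1, -0.3, 1.5, 50], [0.1, -0.2, 0.1, 0.1, -0.5, 2.3, 50], [0.1, -0.2, 0.1, 0.2, -0.7, 3.0, 50], [0.2, -0.2, 0.1, 0.2, -0.8, 3.8, 50]]
```

View pics/a4.png

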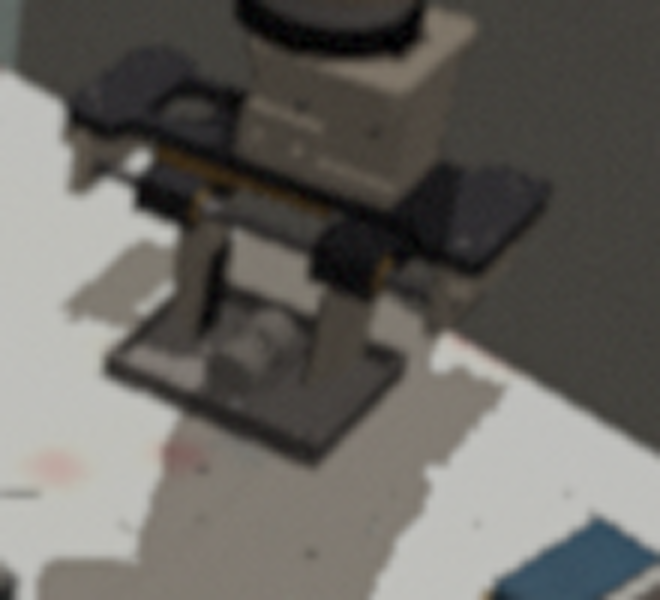

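Call:
jog_arm(targets=[[[0,0,0,0,0,0,50],[0,0,0,0,0,0,50],[0,0,0,0,0,0,50],[0,0,0,0,0,0,50],[0,0,0,0,0,0,50]]])

```text
t: 3.85
position: [0.5478, -0.3725, 0.0133]
tcp_rot: [[0.001, 0.968, 0.249], [-0.0, 0.249, -0.968], [-1.0, 0.001, 0.0]]
force: [0.1, 0.6, 0.6]
finger_gap: 0.05
```

```bash
python3 plan.py "[(5,.5475,-.3737,.011,14.4)]" 50
```

```text
t 3.85 p [ 0.5478 -0.3725  0.0133] yaw 14.44 F [0.1 0.6 0.6] gap 0.05 q [ 0.12  0.8   0.64  1.7  -0.61  0.84  1.29]
[[0.0, 0.0, 0.0, 0.5, -0.1, 0.2, 50], [0.0, 0.0, 0.0, 0.9, -0.2, 0.4, 50], [0.0, 0.0, 0.0, 1.4, -0.4, 0.6, 50], [0.0, 0.0, 0.0, 1.8, -0.5, 0.8, 50], [0.0, 0.0, 0.0, 2.3, -0.6, 1.1, 50]]
```

Call:
jog_arm(targets=[[[0,0,0,1,-0.3,0.5,50],[0,0,0,2.3,-0.6,1,50],[0,0,0,2.3,-0.6,1,50],[0,0,0,2.3,-0.6,1,15],[0,0,0,2.3,-0.6,1,15]]])

```text
t: 4.35
position: [0.5472, -0.3736, 0.0104]
tcp_rot: [[-0.0, 0.968, 0.249], [0.0, 0.249, -0.968], [-1.0, -0.0, -0.0]]
force: [0.2, 0.0, 0.7]
finger_gap: 0.038
```

Call:
jog_arm(targets=[[[0,0,0,0,0,0,15],[0,0,0,0,0,0,15],[0,0,0,0,0,0,15],[0,0,0,0,0,0,15],[0,0,0,0,0,0,15]]])

```text
t: 4.85
position: [0.5478, -0.3735, 0.0106]
tcp_rot: [[0.001, 0.968, 0.25], [-0.0, 0.25, -0.968], [-1.0, 0.001, 0.0]]
force: [3.2, 0.7, 0.6]
finger_gap: 0.0228
```

```bash
python3 plan.py "[(5,.5475,-.3737,.15,14.4)]" 15
```

```text
t 4.85 p [ 0.5478 -0.3735  0.0106] yaw 14.46 F [3.2 0.7 0.6] gap 0.0228 q [ 0.12  0.8   0.64  1.7  -0.61  0.84  1.29]
[[0.0, 0.0, 0.0, -27.9, -0.1, 0.0, 15], [0.0, 0.0, 0.0, -55.8, -0.1, 0.1, 15], [0.0, 0.0, 0.0, -83.6, -0.2, 0.1, 15], [0.0, 0.0, 0.0, -111.5, -0.2, 0.1, 15], [0.1, 0.0, 0.0, -139.4, -0.3, 0.2, 15]]
```

Call:
jog_arm(targets=[[[0,0,0,-5,0,0,15],[0,0,0,-15,0,0,15],[0,0,0,-35,0,0,15],[0,0,0,-65,0,0,15],[0,0,0,-100,0,0,15]]])

```text
t: 5.35
position: [0.5461, -0.3733, 0.1113]
tcp_rot: [[-0.002, 0.969, 0.249], [0.001, 0.249, -0.969], [-1.0, -0.002, -0.001]]
force: [0.9, -0.6, -1.0]
finger_gap: 0.0228
```

```bash
python3 plan.py "[(5,.5475,-.3737,.15,14.4)]" 15
python3 - <<'E'
from cell import viewer
from h import *
d=viewer.camera("scene")
cv2.imwrite("pics/a5.png",cv2.resize(d["image"][110:210,370:480,::-1],None,fx=6,fy=6,interpolation=cv2.INTER_CUBIC))
P=cloud(d);p=np.array([.5475,-.3737]);a=np.radians(14.4);c,s=np.cos(a),np.sin(a)
X=c*(P[...,0]-p[0])+s*(P[...,1]-p[1]);Y=-s*(P[...,0]-p[0])+c*(P[...,1]-p[1]);Z=P[...,2]
m=(abs(X)<.011)&(Y>-.015)&(Y<.06)&(Z>.06)&(Z<.16)
for y in np.arange(-.012,.05,.004):
    k=m&(abs(Y-y)<.002)
    if k.sum():print(round(y,3),k.sum(),Z[k].min().round(4),Z[k].max().round(4))
E
```

```text
t 5.35 p [ 0.5461 -0.3733  0.1113] yaw 14.4 F [ 0.9 -0.6 -1. ] gap 0.0228 q [ 0.07  0.69  0.73  1.64 -0.52  1.01  1.22]
[[0.0, -0.1, 0.1, -7.7, 0.2, 0.1, 15], [0.0, -0.1, 0.1, -15.5, 0.5, 0.3, 15], [0.0, -0.1, 0.1, -23.2, 0.7, 0.4, 15], [0.0, -0.1, 0.1, -31.0, 1.0, 0.5, 15], [0.0, -0.1, 0.1, -38.7, 1.2, 0.7, 15]]
-0.004 7 0.1246 0.1428
0.0 5 0.128 0.1392
0.004 11 0.1232 0.1294
0.008 13 0.1109 0.1312
0.012 13 0.1152 0.1445
0.016 3 0.1223 0.1269
0.02 3 0.1275 0.1288
0.024 10 0.1213 0.1292
0.028 8 0.1254 0.13
0.032 30 0.1051 0.1278
0.036 34 0.1078 0.1299
```

View pics/a5.png

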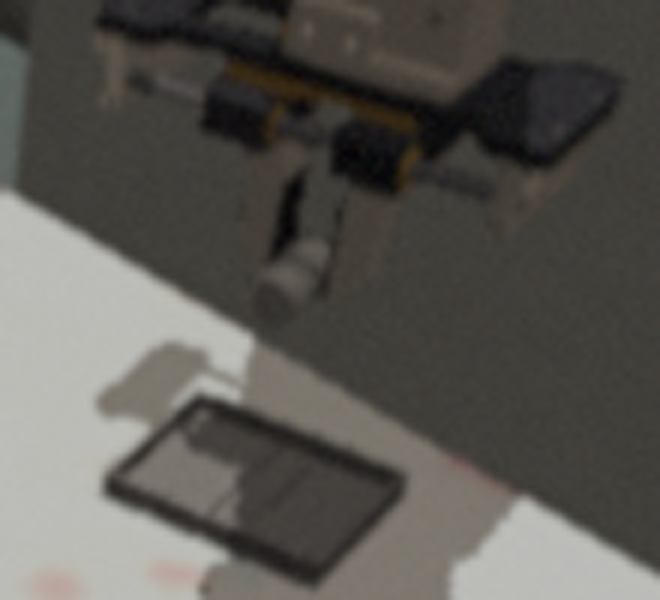

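Call:
jog_arm(targets=[[[1,0,0,-20,3,-20,15],[3.5,0,0,-40,8,-60,15],[6,0,0,-50,13,-100,15],[8.5,0,0,-50,18,-140,15],[10,0,0,-50,22,-175,15]]])

```text
t: 5.9
position: [0.5244, -0.1968, 0.1612]
tcp_rot: [[0.001, 0.997, 0.076], [0.001, 0.076, -0.997], [-1.0, 0.001, -0.001]]
force: [0.4, 1.1, -0.6]
finger_gap: 0.0233
```

```bash
python3 plan.py "[(4,.523,-.079,.15,-3.5),(5,.523,-.079,.12,-3.5)]" 15
```

```text
t 5.9 p [ 0.5244 -0.1968  0.1612] yaw 4.35 F [ 0.4  1.1 -0.6] gap 0.0233 q [-0.34  0.5   0.87  1.86 -0.46  0.99  0.81]
[[2.0, 0.0, 0.0, 2.8, 1.9, -29.4, 15], [3.9, 0.0, 0.0, 5.6, 3.8, -58.8, 15], [5.9, 0.0, 0.0, 8.5, 5.7, -88.2, 15], [7.8, 0.0, 0.0, 11.3, 7.6, -117.6, 15], [7.8, 0.0, 0.0, 41.3, 7.5, -117.6, 15]]
```

Call:
jog_arm(targets=[[[2,0,0,3,2,-30,15],[4,0,0,5,4,-60,15],[6,0,0,8,6,-90,15],[7.8,0,0,11,7.6,-118,15],[7.8,0,0,30,7.5,-118,15]]])

```text
t: 6.4
position: [0.5244, -0.0759, 0.1314]
tcp_rot: [[0.002, 0.999, -0.054], [0.002, -0.054, -0.999], [-1.0, 0.002, -0.003]]
force: [0.3, 0.8, -0.3]
finger_gap: 0.0228
```

```bash
python3 plan.py "[(5,.523,-.079,.075,-3.5)]" 15
python3 - <<'E'
from cell import viewer
from h import *
d=viewer.camera("scene")
cv2.imwrite("pics/a6.png",cv2.resize(d["image"][140:280,250:400,::-1],None,fx=5,fy=4.2,interpolation=cv2.INTER_CUBIC))
d=viewer.camera("top")
cv2.imwrite("pics/a7.png",d["image"][...,::-1])
E
```

```text
t 6.4 p [ 0.5244 -0.0759  0.1314] yaw -3.1 F [ 0.3  0.8 -0.3] gap 0.0228 q [-0.59  0.51  0.9   1.97 -0.51  0.9   0.52]
[[0.1, -0.1, -0.1, 11.3, -0.3, 0.7, 15], [0.2, -0.1, -0.1, 22.6, -0.5, 1.3, 15], [0.2, -0.1, -0.1, 33.8, -0.8, 2.0, 15], [0.3, -0.1, -0.1, 45.1, -1.0, 2.6, 15], [0.4, -0.1, -0.1, 56.4, -1.3, 3.3, 15]]
```

View pics/a6.png

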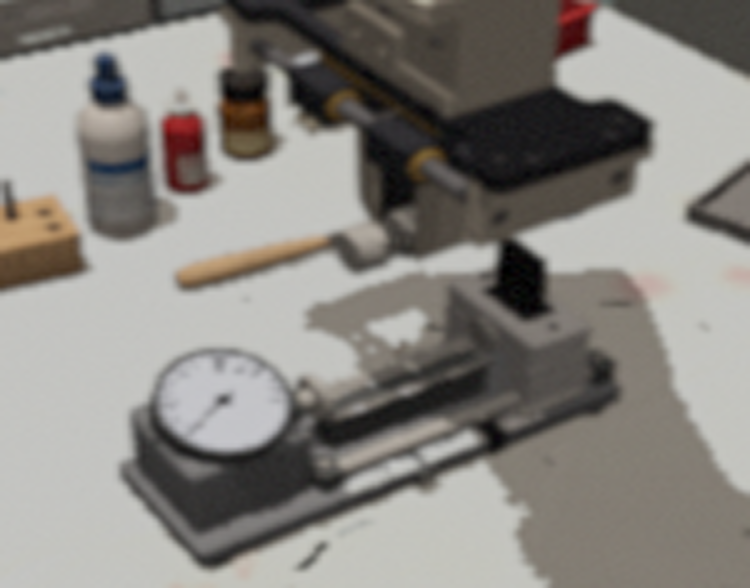

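View pics/a7.png

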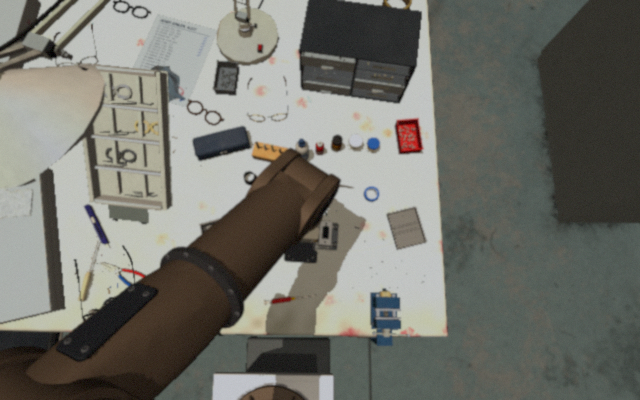

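Call:
jog_arm(targets=[[[0.1,0,0,15,-0.3,1,15],[0.2,0,0,30,-0.6,1.5,15],[0.3,0,0,45,-1,2,15],[0.4,0,0,58,-1.3,3,15],[0.4,0,0,66,-1.3,3,15]]])

```text
t: 7.0
position: [0.521, -0.0838, 0.0629]
tcp_rot: [[-0.002, 0.998, -0.067], [-0.0, -0.067, -0.998], [-1.0, -0.002, 0.0]]
force: [-0.3, -0.2, -0.4]
finger_gap: 0.0231
```

```bash
python3 plan.py "[(5,.523,-.079,.05,-3.5)]" 15
python3 - <<'E'
from cell import viewer
from h import *
d=viewer.camera("scene")
cv2.imwrite("pics/a8.png",cv2.resize(d["image"][180:280,265:385,::-1],None,fx=6,fy=6,interpolation=cv2.INTER_CUBIC))
E
```

```text
t 7.0 p [ 0.521  -0.0838  0.0629] yaw -3.83 F [-0.3 -0.2 -0.4] gap 0.0231 q [-0.5   0.6   0.8   2.03 -0.62  0.77  0.61]
[[-0.1, 0.0, 0.1, 2.6, 0.3, -1.0, 15], [-0.1, 0.0, 0.1, 5.2, 0.7, -2.0, 15], [-0.2, 0.0, 0.1, 7.7, 1.0, -3.0, 15], [-0.3, 0.0, 0.1, 10.3, 1.4, -3.9, 15], [-0.3, 0.0, 0.1, 12.9, 1.7, -4.9, 15]]
```

View pics/a8.png

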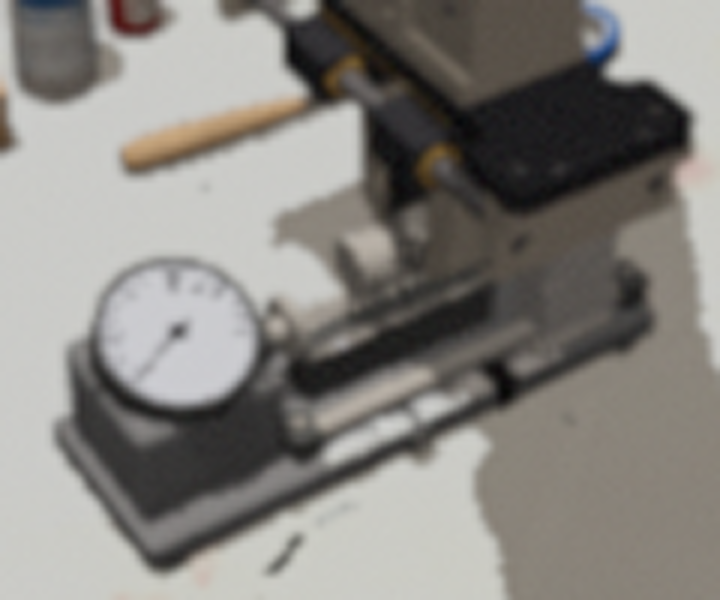

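Call:
jog_arm(targets=[[[0,0,0,0,0,0,15],[0,0,0,2,0,0,15],[0,0,0,4,0,0,15],[0,0,0,6,0,0,15],[0,0,0,6,0,0,15]]])

```text
t: 7.55
position: [0.5218, -0.0831, 0.0584]
tcp_rot: [[0.0, 0.998, -0.065], [0.0, -0.065, -0.998], [-1.0, 0.0, -0.0]]
force: [0.1, 0.3, -1.3]
finger_gap: 0.023
```

```bash
python3 plan.py "[(5,.523,-.079,.049,-3.5)]" 15
python3 - <<'E'
from cell import viewer
from h import *
d=viewer.camera("scene");P=cloud(d)
a=np.radians(-3.53);c,s=np.cos(a),np.sin(a)
x,y,Z=P[...,0]-.5235,P[...,1]+.0728,P[...,2]
X=c*x+s*y;Y=-s*x+c*y
for lo,hi in((.05,.075),(.035,.047)):
  for yy in np.arange(.008,.042,.004):
    k=(abs(X)<.02)&(abs(Y-yy)<.002)&(Z>lo)&(Z<hi)
    if k.sum()>2:print(lo,round(yy,3),k.sum(),"X",X[k].min().round(4),X[k].max().round(4),"Z",Z[k].min().round(4),Z[k].max().round(4))
E
```

```text
t 7.55 p [ 0.5218 -0.0831  0.0584] yaw -3.75 F [ 0.1  0.3 -1.3] gap 0.023 q [-0.5   0.6   0.79  2.03 -0.63  0.76  0.62]
[[-0.1, 0.0, 0.0, 1.9, 0.2, -0.8, 15], [-0.1, 0.0, 0.0, 3.8, 0.4, -1.7, 15], [-0.2, 0.0, 0.0, 5.6, 0.6, -2.5, 15], [-0.2, 0.0, 0.0, 7.5, 0.8, -3.4, 15], [-0.3, 0.0, 0.0, 9.4, 0.9, -4.2, 15]]
0.05 0.008 6 X -0.0091 0.0027 Z 0.061 0.0735
0.05 0.012 17 X -0.0124 0.0061 Z 0.0584 0.0748
0.05 0.016 14 X -0.0123 0.0023 Z 0.0567 0.0747
0.05 0.02 16 X -0.0126 0.0088 Z 0.0613 0.0747
0.05 0.024 36 X -0.0117 0.0092 Z 0.0541 0.0748
0.035 0.008 7 X -0.0091 0.0058 Z 0.0358 0.043
0.035 0.012 9 X -0.0103 0.0073 Z 0.0369 0.0459
0.035 0.016 11 X -0.0088 0.0098 Z 0.036 0.044
0.035 0.02 15 X -0.0103 0.0104 Z 0.0352 0.0445
0.035 0.024 15 X -0.0107 0.0104 Z 0.0366 0.046
0.035 0.028 14 X -0.0091 0.0103 Z 0.0369 0.0447
0.035 0.032 18 X -0.0102 0.0106 Z 0.035 0.0454
0.035 0.036 9 X -0.0098 0.0092 Z 0.0364 0.0452
0.035 0.04 6 X -0.0107 -0.0037 Z 0.0355 0.0459
```

Call:
jog_arm(targets=[[[0,0,0,2,0.3,-1,15],[0,0,0,5,0.6,-2,15],[0,0,0,8,0.9,-3,15],[0,0,0,9.5,1,-3,15],[0,0,0,10,1,-3,15]]])

```text
t: 8.1
position: [0.5228, -0.0803, 0.0481]
tcp_rot: [[-0.0, 0.998, -0.065], [0.0, -0.065, -0.998], [-1.0, -0.0, 0.0]]
force: [1.5, -0.2, 0.1]
finger_gap: 0.0233
```

```bash
python3 plan.py "[(5,.523,-.079,.047,-3.5)]" 15
```

```text
t 8.1 p [ 0.5228 -0.0803  0.0481] yaw -3.76 F [ 1.5 -0.2  0.1] gap 0.0233 q [-0.49  0.62  0.78  2.04 -0.64  0.75  0.63]
[[-0.1, 0.0, 0.0, 0.2, 0.0, -0.3, 15], [-0.1, 0.0, 0.0, 0.5, 0.0, -0.5, 15], [-0.2, 0.0, 0.0, 0.7, 0.1, -0.8, 15], [-0.2, 0.0, 0.0, 0.9, 0.1, -1.0, 15], [-0.3, 0.0, 0.0, 1.1, 0.1, -1.3, 15]]
```

Call:
jog_arm(targets=[[[0,0,0,0.5,0,0,15],[0,0,0,1,0,0,15],[0,0,0,1.5,0,0,15],[0,0,0,2,0,0,15],[0,0,0,2,0,0,15]]])

```text
t: 8.6
position: [0.523, -0.0804, 0.0464]
tcp_rot: [[0.0, 0.998, -0.066], [-0.0, -0.066, -0.998], [-1.0, 0.0, 0.0]]
force: [0.2, 0.5, -0.7]
finger_gap: 0.0234
```

```bash
python3 plan.py "[(5,.523,-.079,.047,-3.5)]" 15
python3 - <<'E'
from cell import viewer
from h import *
d=viewer.camera("scene")
cv2.imwrite("pics/a9.png",cv2.resize(d["image"][180:280,265:385,::-1],None,fx=6,fy=6,interpolation=cv2.INTER_CUBIC))
P=cloud(d)
a=np.radians(-3.53);c,s=np.cos(a),np.sin(a)
x,y,Z=P[...,0]-.5235,P[...,1]+.0728,P[...,2]
X=c*x+s*y;Y=-s*x+c*y
for yy in np.arange(.004,.044,.004):
    k=(abs(X)<.02)&(abs(Y-yy)<.002)&(Z>.047)&(Z<.075)
    if k.sum()>2:print(round(yy,3),k.sum(),"X",X[k].min().round(4),X[k].max().round(4),"Z",Z[k].min().round(4),Z[k].max().round(4))
E
```

```text
t 8.6 p [ 0.523  -0.0804  0.0464] yaw -3.76 F [ 0.2  0.5 -0.7] gap 0.0234 q [-0.49  0.62  0.77  2.04 -0.65  0.74  0.63]
[[-0.1, 0.0, 0.0, -0.1, 0.0, -0.3, 15], [-0.1, 0.0, 0.0, -0.2, -0.1, -0.5, 15], [-0.2, 0.0, 0.0, -0.3, -0.1, -0.8, 15], [-0.2, 0.0, 0.0, -0.4, -0.1, -1.1, 15], [-0.3, 0.0, 0.0, -0.6, -0.1, -1.4, 15]]
0.004 45 X -0.0197 0.0197 Z 0.0475 0.0738
0.008 11 X -0.009 0.0073 Z 0.0489 0.0614
0.012 8 X -0.0109 0.0003 Z 0.0497 0.0624
0.016 19 X -0.0099 0.0054 Z 0.0479 0.066
0.02 19 X -0.0105 0.0055 Z 0.0479 0.0649
0.024 31 X -0.0103 0.0108 Z 0.0487 0.0639
0.028 15 X -0.0104 0.0094 Z 0.0476 0.0649
```

View pics/a9.png

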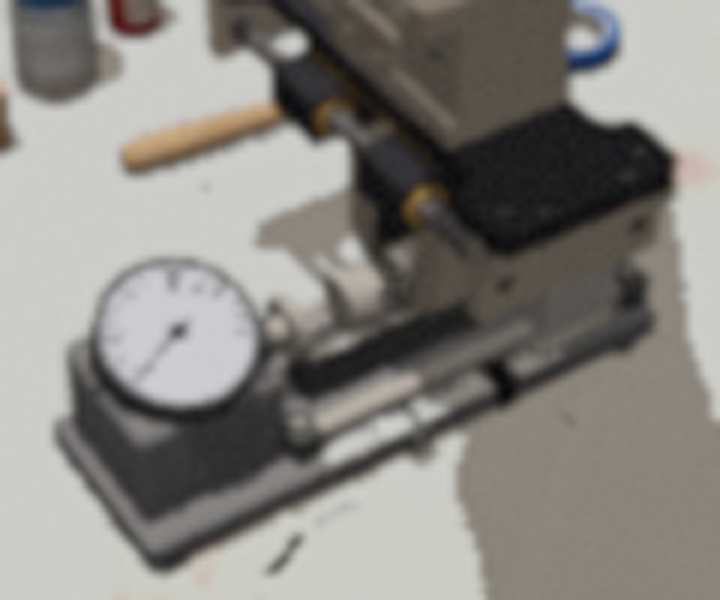

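Call:
jog_arm(targets=[[[0,0,0,0.4,0,0,15],[0,0,0,0.4,0,0,26],[0,0,0,0.4,0,0,32],[0,0,0,0.4,0,0,40],[0,0,0,0.4,0,0,40]]])

```text
t: 9.15
position: [0.5229, -0.0803, 0.046]
tcp_rot: [[-0.0, 0.998, -0.066], [0.0, -0.066, -0.998], [-1.0, -0.0, -0.0]]
force: [0.2, -0.4, 0.2]
finger_gap: 0.0389
```

Call:
jog_arm(targets=[[[0,0,0,-5,0,0,40],[0,0,0,-20,0,0,40],[0,0,0,-45,0,0,40],[0,0,0,-70,0,0,40],[0,0,0,-90,0,0,40]]])

```text
t: 9.65
position: [0.5232, -0.0808, 0.1384]
tcp_rot: [[0.001, 0.998, -0.066], [-0.0, -0.066, -0.998], [-1.0, 0.001, 0.0]]
force: [0.6, 0.2, -0.3]
finger_gap: 0.0403
```

```bash
python3 - <<'E'
from cell import viewer
from h import *
d=viewer.camera("scene");pickle.dump(d,open("s_tr.pkl","wb"))
cv2.imwrite("pics/b1.png",cv2.resize(d["image"][180:280,265:385,::-1],None,fx=6,fy=6,interpolation=cv2.INTER_CUBIC))
P=cloud(d)
a=np.radians(-3.53);c,s=np.cos(a),np.sin(a)
x,y,Z=P[...,0]-.5235,P[...,1]+.0728,P[...,2]
X=c*x+s*y;Y=-s*x+c*y
for yy in np.arange(-.024,.044,.004):
    k=(abs(X)<.02)&(abs(Y-yy)<.002)&(Z>.047)&(Z<.075)
    if k.sum()>2:print(round(yy,3),k.sum(),"X",X[k].min().round(4),X[k].max().round(4),"Z",Z[k].min().round(4),Z[k].max().round(4))
k=(abs(X)<.02)&(Z>.08)&(Z<.104)&(Y<-.03)&(Y>-.1)
print("grip",[np.round(np.percentile(q[k],[2,50,98]),4) for q in(X,Y,Z)])
E
python3 plan.py "[(5,.52,-.133,.125,86.5)]" 40
```

```text
-0.016 5 X -0.0086 0.0054 Z 0.0558 0.0642
-0.012 19 X -0.0129 0.0056 Z 0.0486 0.0651
-0.008 18 X -0.0121 0.0085 Z 0.0483 0.0639
-0.004 16 X -0.0122 0.003 Z 0.0522 0.0643
0.0 25 X -0.0108 0.0109 Z 0.0495 0.0642
0.004 16 X -0.0091 0.0098 Z 0.0471 0.0649
0.008 11 X -0.0088 0.0072 Z 0.05 0.0613
0.012 8 X -0.0116 0.0024 Z 0.0512 0.0635
0.016 17 X -0.0116 0.0063 Z 0.0477 0.0645
0.02 20 X -0.0113 0.004 Z 0.0489 0.0656
0.024 29 X -0.01 0.0101 Z 0.0474 0.064
0.028 18 X -0.0105 0.0096 Z 0.047 0.0627
grip [array([-0.0138, -0.0033,  0.012 ]), array([-0.0651, -0.056 , -0.0538]), array([0.0808, 0.0944, 0.1023])]
t 9.7 p [ 0.5246 -0.0813  0.1409] yaw -3.82 F [ 1.7 -1.   1.5] gap 0.0396 q [-0.6   0.5   0.92  1.96 -0.5   0.92  0.51]
[[-18.1, 0.0, -0.3, 3.2, -0.2, 10.4, 40], [-36.1, 0.1, -0.3, 6.3, -0.5, 20.7, 40], [-54.2, 0.1, -0.3, 9.5, -0.7, 31.1, 40], [-72.3, 0.2, -0.2, 12.7, -1.0, 41.5, 40], [-90.3, 0.2, -0.2, 15.9, -1.2, 51.9, 40]]
```

View pics/b1.png

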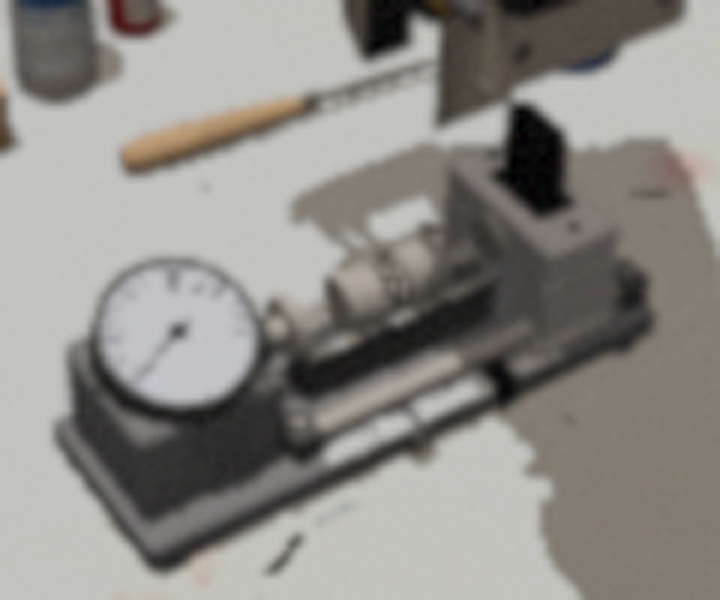

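Call:
jog_arm(targets=[[[8.5,0,0,0,0,10,40],[17,0,0,0,-1,20,40],[25.5,0,0,0,-2,30,40],[34,0,0,0,-3,40,40],[42.5,0,0,0,-4,50,40]]])

```text
t: 10.2
position: [0.5157, -0.1303, 0.1371]
tcp_rot: [[0.001, 0.687, -0.727], [0.0, -0.727, -0.687], [-1.0, 0.0, -0.001]]
force: [0.1, -0.1, -0.9]
finger_gap: 0.04
```

```bash
python3 plan.py "[(5,.5189,-.1323,.135,-88)]" 40
```

```text
t 10.2 p [ 0.5157 -0.1303  0.1371] yaw -46.61 F [ 0.1 -0.1 -0.9] gap 0.04 q [-0.6   0.6   1.11  1.97 -0.65  0.99  0.02]
[[8.3, -0.1, 0.0, 0.4, 0.7, -0.2, 40], [16.6, -0.1, 0.0, 0.8, 1.5, -0.4, 40], [24.8, -0.1, 0.0, 1.2, 2.2, -0.6, 40], [33.1, -0.1, 0.0, 1.7, 2.9, -0.8, 40], [41.4, -0.1, 0.0, 2.1, 3.6, -1.0, 40]]
```

Call:
jog_arm(targets=[[[8.3,0,0,0,1,0,40],[16.6,0,0,0,2,0,40],[25,0,0,0,3,0,40],[33.2,0,0,0,4,-0.5,40],[41.4,0,0,0,4,-1,40]]])

```text
t: 10.7
position: [0.5193, -0.1321, 0.1369]
tcp_rot: [[0.001, 0.035, -0.999], [0.0, -0.999, -0.035], [-1.0, -0.0, -0.001]]
force: [0.3, 0.1, -0.1]
finger_gap: 0.04
```

```bash
python3 plan.py "[(2,.5189,-.1323,.125,-93.5),(5,.5189,-.1323,.110,-93.5)]" 40
```

```text
t 10.7 p [ 0.5193 -0.1321  0.1369] yaw -87.99 F [ 0.3  0.1 -0.1] gap 0.04 q [-0.65  0.7   1.27  1.96 -0.77  1.08 -0.58]
[[2.8, 0.0, 0.0, 6.0, 0.1, 0.2, 40], [5.5, 0.0, 0.0, 11.9, 0.2, 0.5, 40], [5.5, 0.0, 0.0, 16.9, 0.2, 0.5, 40], [5.5, 0.0, 0.0, 21.9, 0.2, 0.5, 40], [5.5, 0.0, 0.0, 26.9, 0.2, 0.5, 40]]
```

Call:
jog_arm(targets=[[[3,0,0,5,0,0.5,40],[5.5,0,0,10,0,0.5,40],[5.5,0,0,15,0,0.5,40],[5.5,0,0,20,0,0.5,40],[5.5,0,0,25,0,0.5,40]]])

```text
t: 11.2
position: [0.5188, -0.1321, 0.111]
tcp_rot: [[0.0, -0.054, -0.999], [0.0, -0.999, 0.054], [-1.0, -0.0, -0.0]]
force: [0.3, -1.1, 0.2]
finger_gap: 0.0401
```

```bash
python3 plan.py "[(4,.5189,-.1323,.073,-93.5),(5,.5189,-.1323,.073,-93.5)]" 40
python3 - <<'E'
from cell import viewer
from h import *
d=viewer.camera("scene")
cv2.imwrite("pics/b2.png",cv2.resize(d["image"][170:270,265:385,::-1],None,fx=6,fy=6,interpolation=cv2.INTER_CUBIC))
E
```

```text
t 11.2 p [ 0.5188 -0.1321  0.111 ] yaw -93.09 F [ 0.3 -1.1  0.2] gap 0.0401 q [-0.63  0.74  1.24  1.99 -0.83  1.05 -0.62]
[[0.1, 0.0, 0.0, 9.5, 0.1, 0.0, 40], [0.2, 0.0, 0.0, 19.0, 0.1, -0.1, 40], [0.3, 0.0, 0.0, 28.5, 0.2, -0.1, 40], [0.4, 0.0, 0.0, 38.0, 0.2, -0.1, 40], [0.4, 0.0, 0.0, 38.0, 0.2, -0.1, 40]]
```

View pics/b2.png

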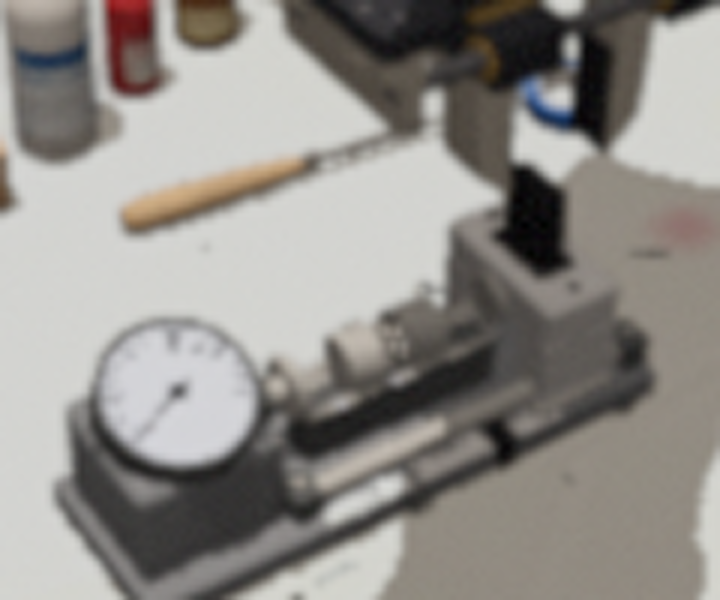

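Aligned with the black grip, spring in the trough. Descend.

Call:
jog_arm(targets=[[[0.1,0,0,10,0,0,40],[0.2,0,0,20,0,0,40],[0.3,0,0,29,0,0,40],[0.4,0,0,36,0,0,40],[0.4,0,0,37,0,0,40]]])

```text
t: 11.75
position: [0.5181, -0.132, 0.073]
tcp_rot: [[-0.001, -0.062, -0.998], [0.0, -0.998, 0.062], [-1.0, -0.0, 0.001]]
force: [-0.3, 0.9, 0.7]
finger_gap: 0.0399
```

Call:
jog_arm(targets=[[[0,0,0,0,0,0,34],[0,0,0,0,0,0,26],[0,0,0,0,0,0,18],[0,0,0,0,0,0,12],[0,0,0,0,0,0,8]]])

```text
t: 12.25
position: [0.5189, -0.1323, 0.0743]
tcp_rot: [[0.001, -0.062, -0.998], [-0.0, -0.998, 0.062], [-1.0, 0.0, -0.001]]
force: [-0.3, -0.4, 0.7]
finger_gap: 0.012
```

```bash
python3 plan.py "[(5,.5189,-.1323,.073,-93.5)]" 40
python3 - <<'E'
from cell import viewer
from h import *
d=viewer.camera("scene")
cv2.imwrite("pics/b3.png",cv2.resize(d["image"][170:270,265:385,::-1],None,fx=6,fy=6,interpolation=cv2.INTER_CUBIC))
E
```

```text
t 12.25 p [ 0.5189 -0.1323  0.0743] yaw -93.56 F [-0.3 -0.4  0.7] gap 0.012 q [-0.59  0.78  1.18  2.02 -0.89  0.99 -0.58]
[[0.0, 0.0, 0.0, 0.3, 0.0, 0.0, 40], [0.0, 0.0, 0.0, 0.5, 0.0, 0.0, 40], [0.0, 0.0, 0.0, 0.8, 0.0, 0.0, 40], [0.0, 0.0, 0.0, 1.0, 0.0, 0.0, 40], [-0.1, 0.0, 0.0, 1.3, 0.0, 0.0, 40]]
```

View pics/b3.png

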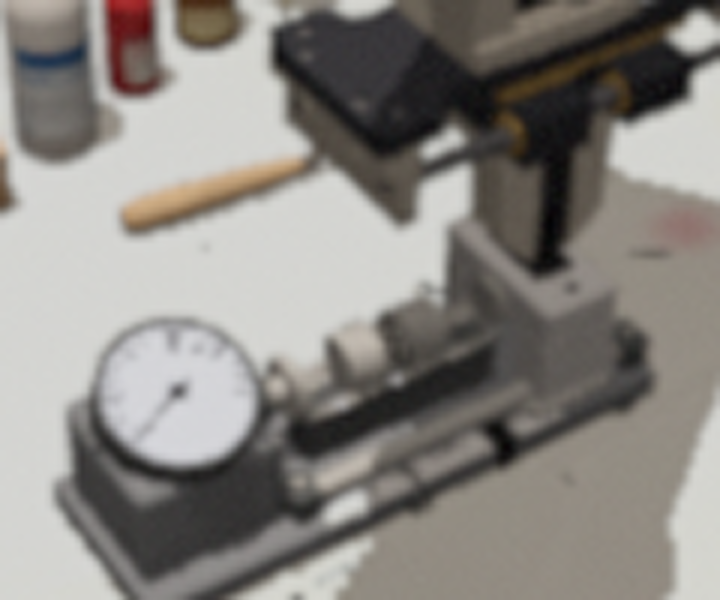

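Call:
jog_arm(targets=[[[0,0,0,0,-5,0,8],[0,0,0,0,-11,0,8],[0,0,0,0,-18,0,8],[0,0,0,0,-24,0,8],[0,0,0,0,-30,0,8]]])

```text
t: 12.8
position: [0.5207, -0.1018, 0.0742]
tcp_rot: [[0.0, -0.062, -0.998], [-0.0, -0.998, 0.062], [-1.0, 0.0, -0.0]]
force: [-0.1, -3.2, 3.9]
finger_gap: 0.0121
```

```bash
cat > dial.py <<'E'
from cell import viewer,ctrl
from h import *
import sys
s=ctrl.sense();print("t",round(s["t"],2),np.round(s["position"],4),"F",np.round(s["force"],2),"gap",round(s["finger_gap"],4),"q",np.round(s["joint_pos"],2))
d=viewer.camera("scene")
im=d["image"][215:255,273:316,::-1]
g=cv2.resize(cv2.cvtColor(im,cv2.COLOR_BGR2GRAY),None,fx=8,fy=8,interpolation=cv2.INTER_CUBIC)
th=np.radians(np.arange(0,360,2))
cx,cy=294.7,235.0   # hub
cx=(cx-273+.5)*8-.5;cy=(cy-215+.5)*8-.5
prof=[]
for a in th:
    r=np.arange(20,64,2);xx=cx+r*np.sin(a);yy=cy-r*np.cos(a)*.95
    prof.append(cv2.remap(g,xx.astype(np.float32)[None],yy.astype(np.float32)[None],1).mean())
prof=np.array(prof);w=np.clip(np.median(prof)-8-prof,0,None);i=w.argmax();k=np.arange(i-5,i+6)
ang=(2*(k*w[k%180]).sum()/w[k%180].sum())%360
print("needle screen deg",round(ang,1),"depth",round(w[i],1),"N from ref 220.7:",round(((ang-220.7+20)%360-20)*np.pi/180/.16,2))
a=cv2.resize(d["image"][170:270,265:385,::-1],None,fx=3.6,fy=3.6,interpolation=cv2.INTER_CUBIC)
b=cv2.resize(im,(int(43*8.3),360),interpolation=cv2.INTER_CUBIC)
cv2.imwrite(sys.argv[1],cv2.hconcat([a,b]))
E
python3 dial.py pics/c1.png
```

```text
t 12.8 [ 0.5207 -0.1018  0.0742] F [-0.13 -3.19  3.91] gap 0.0121 q [-0.66  0.78  1.19  2.03 -0.9   0.99 -0.63]
needle screen deg 226.1 depth 19.1 N from ref 220.7: 0.59
```

View pics/c1.png

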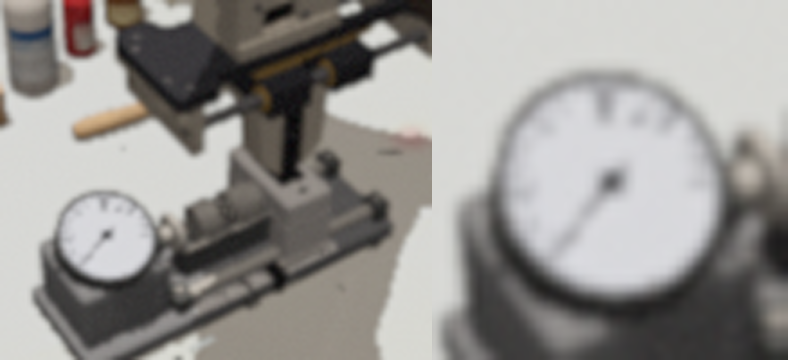

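Run:
```python
from h import *
# dial plane from geometry: fit ellipse rim? use affine: sample marks
for f in("scene0.pkl","s_tr.pkl"):
    d=pickle.load(open(f,"rb"));g=cv2.cvtColor(d["image"],cv2.COLOR_RGB2GRAY).astype(np.float32)
    # white face region
    m=np.zeros_like(g,np.uint8);m[218:256,276:314]=(g[218:256,276:314]>0)
    face=(g>175).astype(np.uint8);face[:218]=0;face[255:]=0;face[:,:279]=0;face[:,310:]=0
    n,l,st,c=cv2.connectedComponentsWithStats(face);k=l[236,290] or l[238,298];print(st[k],c[k])
    P=cloud(d)[l==k];pc=P.mean(0);u,s,vt=np.linalg.svd(P-pc);print("centre",pc.round(4),"normal",vt[2].round(3),s.round(4))
```

```text
[285 226  21  20 217] [295.07373272 236.41935484]
centre [0.5191 0.0244 0.0803] normal [-0.148  0.797 -0.585] [0.7663 0.1694 0.1272]
[283 225  24  22 351] [294.34472934 235.56980057]
centre [0.5208 0.0248 0.0818] normal [-0.257  0.719 -0.646] [1.0847 0.238  0.1949]
```

Run:
```python
from h import *
d=pickle.load(open("s_tr.pkl","rb"));g=cv2.cvtColor(d["image"],cv2.COLOR_RGB2GRAY)
cx,cy=294.75,235.1
th=np.radians(np.arange(0,360,3))
for r0,r1 in((3,8),(7.5,10)):
    pr=[]
    for a in th:
        r=np.arange(r0,r1,.25)
        pr.append(cv2.remap(g,(cx+r*np.sin(a)).astype(np.float32)[None],(cy-.95*r*np.cos(a)).astype(np.float32)[None],1).mean())
    pr=np.array(pr);print(r0,[(int(a),int(p)) for a,p in zip(np.degrees(th).round(),pr) if p<np.median(pr)-12])
```

```text
3 [(216, 180), (219, 176), (222, 172), (225, 170), (228, 169), (231, 171), (234, 174), (237, 177), (240, 180)]
7.5 [(0, 178), (15, 178), (18, 174), (21, 173), (24, 176), (36, 176), (39, 174), (42, 176), (216, 179), (219, 171), (222, 165), (225, 165), (228, 171), (231, 179), (345, 170), (348, 158), (351, 157), (354, 159), (357, 167)]
```

Call:
jog_arm(targets=[[[0,0,0,0,-2,0,8],[0,0,0,0,-4,0,8],[0,0,0,0,-6,0,8],[0,0,0,0,-8,0,8],[0,0,0,0,-8,0,8]]])

```text
t: 13.35
position: [0.5212, -0.094, 0.0742]
tcp_rot: [[0.0, -0.062, -0.998], [0.0, -0.998, 0.062], [-1.0, -0.0, -0.0]]
force: [-0.5, -1.0, 5.4]
finger_gap: 0.0117
```

```bash
python3 dial.py pics/c2.png
```

```text
t 13.35 [ 0.5212 -0.094   0.0742] F [-0.47 -1.03  5.45] gap 0.0117 q [-0.67  0.78  1.19  2.03 -0.9   0.99 -0.64]
needle screen deg 226.1 depth 19.4 N from ref 220.7: 0.59
```

View pics/c2.png

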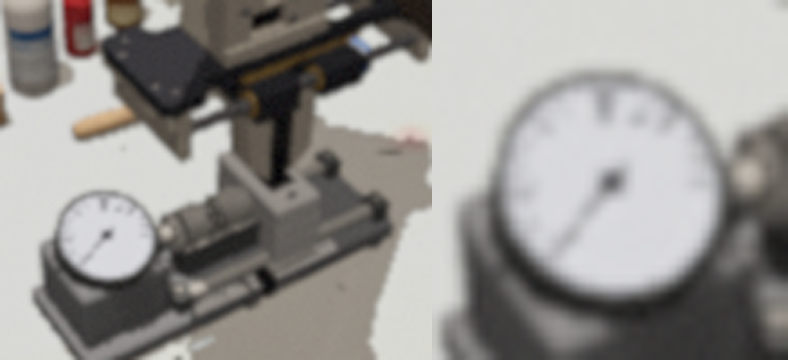

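Call:
jog_arm(targets=[[[0,0,0,0,-1,0,8],[0,0,0,0,-2,0,8],[0,0,0,0,-3,0,8],[0,0,0,0,-3,0,8],[0,0,0,0,-3,0,8]]])

```text
t: 13.9
position: [0.5214, -0.0911, 0.0742]
tcp_rot: [[0.0, -0.062, -0.998], [0.0, -0.998, 0.062], [-1.0, -0.0, -0.0]]
force: [-1.0, -1.8, 6.7]
finger_gap: 0.0119
```

```bash
python3 dial.py pics/c3.png
```

```text
t 13.9 [ 0.5214 -0.0911  0.0742] F [-0.95 -1.78  6.66] gap 0.0119 q [-0.68  0.78  1.2   2.03 -0.9   0.99 -0.65]
needle screen deg 226.2 depth 18.5 N from ref 220.7: 0.6
```

View pics/c3.png

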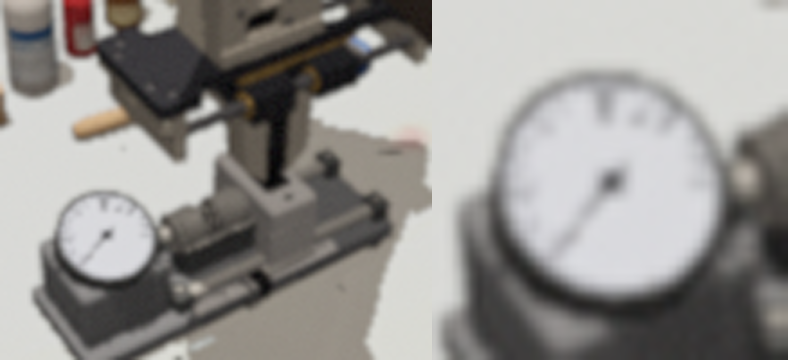

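Call:
jog_arm(targets=[[[0,0,0,0,-1,0,8],[0,0,0,0,-2,0,8],[0,0,0,0,-2.5,0,8],[0,0,0,0,-2.5,0,8],[0,0,0,0,-2.5,0,8]]])

```text
t: 14.45
position: [0.5215, -0.0893, 0.0742]
tcp_rot: [[0.0, -0.063, -0.998], [-0.001, -0.998, 0.063], [-1.0, 0.001, -0.0]]
force: [-0.2, -3.9, 4.9]
finger_gap: 0.0116
```

```bash
python3 dial.py pics/c4.png
```

```text
t 14.45 [ 0.5215 -0.0893  0.0742] F [-0.21 -3.86  4.91] gap 0.0116 q [-0.69  0.78  1.2   2.03 -0.9   0.99 -0.65]
needle screen deg 254.1 depth 25.0 N from ref 220.7: 3.64
```

View pics/c4.png

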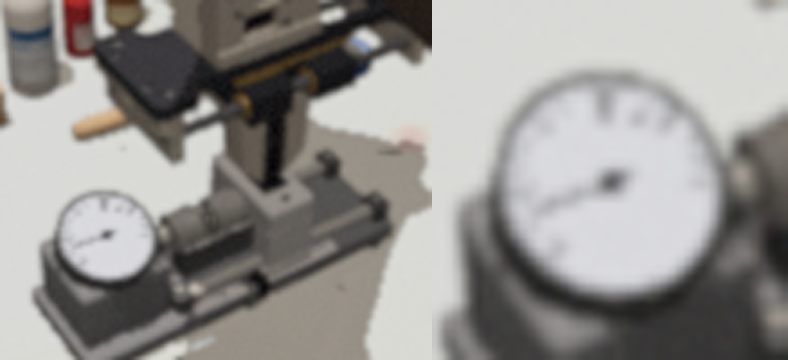

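Call:
jog_arm(targets=[[[0,0,0,0,-0.5,0,8],[0,0,0,0,-1,0,8],[0,0,0,0,-1.5,0,8],[0,0,0,0,-2,0,8],[0,0,0,0,-2,0,8]]])

```text
t: 15.0
position: [0.5215, -0.0881, 0.0742]
tcp_rot: [[0.001, -0.063, -0.998], [-0.002, -0.998, 0.063], [-1.0, 0.002, -0.001]]
force: [-0.7, -7.4, 3.5]
finger_gap: 0.012
```

```bash
python3 dial.py pics/c5.png
```

```text
t 15.0 [ 0.5215 -0.0881  0.0742] F [-0.69 -7.41  3.48] gap 0.012 q [-0.69  0.78  1.2   2.03 -0.9   0.99 -0.65]
needle screen deg 276.5 depth 26.6 N from ref 220.7: 6.09
```

View pics/c5.png

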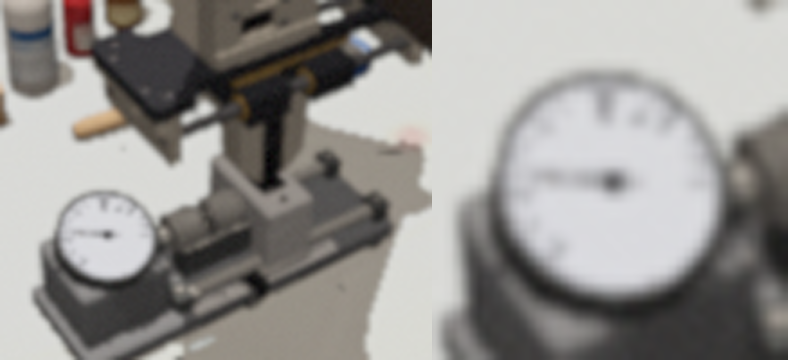

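Call:
jog_arm(targets=[[[0,0,0,0,-1,0,8],[0,0,0,0,-2,0,8],[0,0,0,0,-3,0,8],[0,0,0,0,-4,0,8],[0,0,0,0,-4,0,8]]])

```text
t: 15.55
position: [0.5217, -0.0855, 0.0743]
tcp_rot: [[0.001, -0.064, -0.998], [-0.004, -0.998, 0.064], [-1.0, 0.004, -0.001]]
force: [0.3, -12.7, -1.0]
finger_gap: 0.012
```

```bash
python3 dial.py pics/c6.png
```

```text
t 15.55 [ 0.5217 -0.0855  0.0743] F [  0.32 -12.7   -0.99] gap 0.012 q [-0.7   0.78  1.2   2.03 -0.9   0.99 -0.66]
needle screen deg 321.9 depth 23.8 N from ref 220.7: 11.04
```

View pics/c6.png

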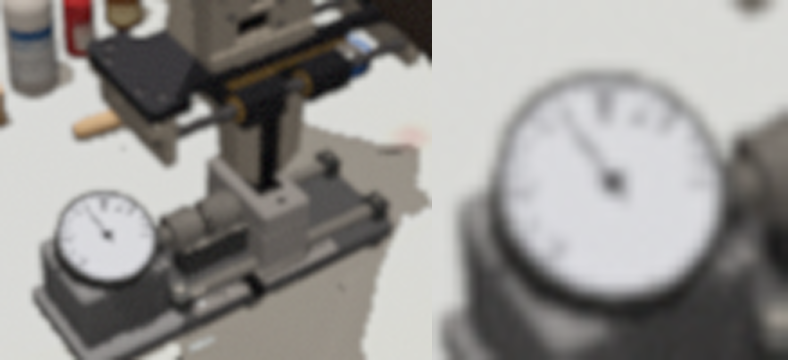

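Call:
jog_arm(targets=[[[0,0,0,0,-1,0,8],[0,0,0,0,-2,0,8],[0,0,0,0,-2,0,8],[0,0,0,0,-2,0,8],[0,0,0,0,-2,0,8]]])

```text
t: 16.1
position: [0.5218, -0.0843, 0.0743]
tcp_rot: [[0.001, -0.065, -0.998], [-0.006, -0.998, 0.065], [-1.0, 0.006, -0.001]]
force: [0.0, -15.8, -1.2]
finger_gap: 0.0116
```

```bash
python3 dial.py pics/c7.png
```

```text
t 16.1 [ 0.5218 -0.0843  0.0743] F [  0.03 -15.78  -1.24] gap 0.0116 q [-0.7   0.78  1.2   2.03 -0.9   0.99 -0.66]
needle screen deg 345.6 depth 27.2 N from ref 220.7: 13.63
```

View pics/c7.png

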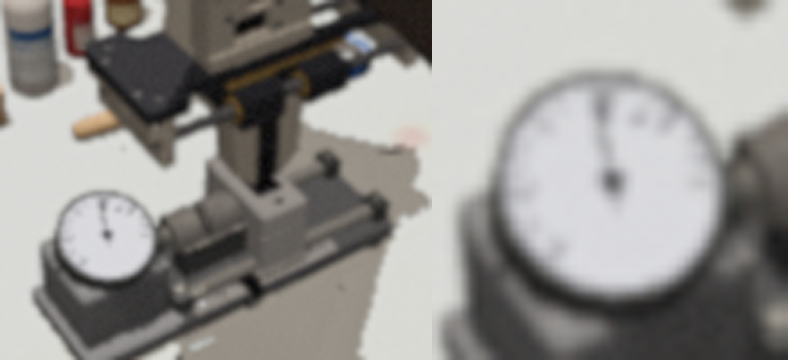

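Call:
jog_arm(targets=[[[0,0,0,0,-0.3,0,8],[0,0,0,0,-0.3,0,8],[0,0,0,0,-0.3,0,8],[0,0,0,0,-0.3,0,8],[0,0,0,0,-0.3,0,8]]])

```text
t: 16.65
position: [0.5218, -0.0843, 0.0743]
tcp_rot: [[0.001, -0.065, -0.998], [-0.006, -0.998, 0.065], [-1.0, 0.006, -0.001]]
force: [0.2, -16.2, -2.7]
finger_gap: 0.0118
```

Call:
jog_arm(targets=[[[0,0,0,0,0,0,8],[0,0,0,0,0,0,8],[0,0,0,0,0,0,8],[0,0,0,0,0,0,8],[0,0,0,0,0,0,8]]])

```text
t: 17.15
position: [0.5218, -0.0843, 0.0743]
tcp_rot: [[0.001, -0.065, -0.998], [-0.006, -0.998, 0.065], [-1.0, 0.006, -0.001]]
force: [0.6, -16.3, -3.7]
finger_gap: 0.0119
```

```bash
python3 dial.py pics/c8.png
```

```text
t 17.15 [ 0.5218 -0.0843  0.0743] F [  0.57 -16.26  -3.71] gap 0.0119 q [-0.7   0.78  1.2   2.03 -0.9   0.99 -0.66]
needle screen deg 346.0 depth 24.2 N from ref 220.7: 13.67
```

View pics/c8.png

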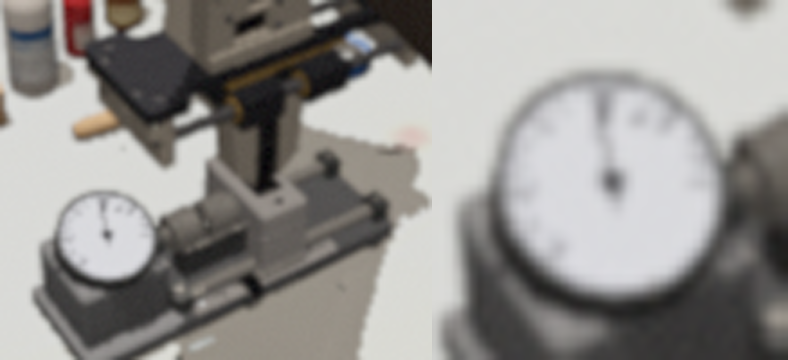

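Call:
jog_arm(targets=[[[0,0,0,0,-0.3,0,8],[0,0,0,0,-0.5,0,8],[0,0,0,0,-0.5,0,8],[0,0,0,0,-0.5,0,8],[0,0,0,0,-0.5,0,8]]])

```text
t: 17.7
position: [0.5218, -0.084, 0.0743]
tcp_rot: [[0.001, -0.065, -0.998], [-0.007, -0.998, 0.065], [-1.0, 0.006, -0.002]]
force: [0.5, -16.1, -2.7]
finger_gap: 0.0117
```

Call:
jog_arm(targets=[[[0,0,0,0,0,0,8],[0,0,0,0,0,0,8],[0,0,0,0,0,0,8],[0,0,0,0,0,0,8],[0,0,0,0,0,0,8]]])

```text
t: 18.2
position: [0.5218, -0.084, 0.0743]
tcp_rot: [[0.001, -0.065, -0.998], [-0.006, -0.998, 0.065], [-1.0, 0.006, -0.002]]
force: [1.1, -16.9, -3.7]
finger_gap: 0.0115
```

```bash
python3 dial.py pics/c9.png; python3 -c "
from cell import viewer
from h import *
for n in('scene','top'): pickle.dump(viewer.camera(n),open(n+'_load.pkl','wb'))
d=pickle.load(open('scene_load.pkl','rb'))
cv2.imwrite('pics/c10.png',cv2.resize(d['image'][225:270,300:360,::-1],None,fx=12,fy=12,interpolation=cv2.INTER_CUBIC))
"
```

```text
t 18.2 [ 0.5218 -0.084   0.0743] F [  1.07 -16.9   -3.67] gap 0.0115 q [-0.7   0.78  1.2   2.03 -0.9   0.99 -0.67]
needle screen deg 350.0 depth 24.9 N from ref 220.7: 14.11
```

View pics/c9.png

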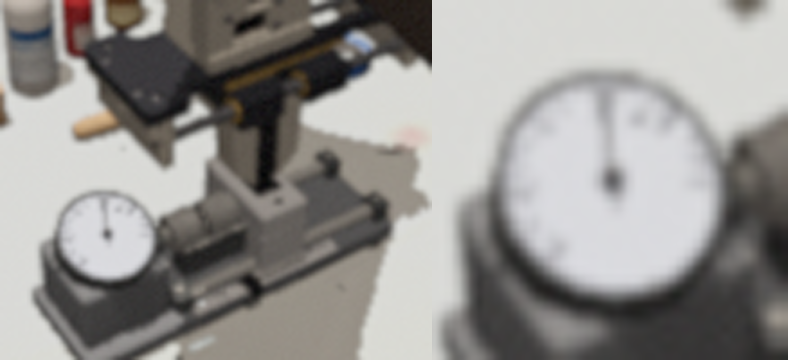

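View pics/c10.png

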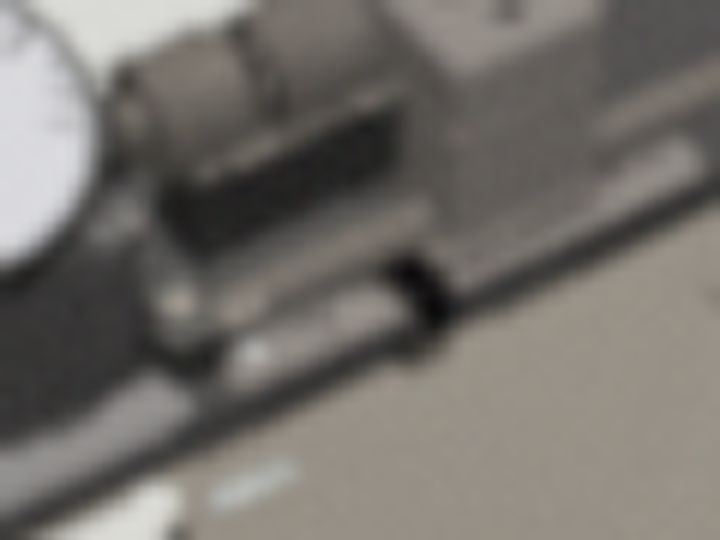

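Call:
jog_arm(targets=[[[0,0,0,0,0,0,8],[0,0,0,0,0,0,8],[0,0,0,0,0,0,8],[0,0,0,0,0,0,8],[0,0,0,0,0,0,8]]])

```text
t: 18.85
position: [0.5218, -0.084, 0.0743]
tcp_rot: [[0.001, -0.065, -0.998], [-0.006, -0.998, 0.065], [-1.0, 0.006, -0.001]]
force: [1.3, -18.2, -3.4]
finger_gap: 0.0118
```

```bash
python3 dial.py pics/c11.png
```

```text
t 18.85 [ 0.5218 -0.084   0.0743] F [  1.33 -18.24  -3.44] gap 0.0118 q [-0.7   0.78  1.2   2.03 -0.9   0.99 -0.67]
needle screen deg 350.0 depth 24.7 N from ref 220.7: 14.1
```

Call:
jog_arm(targets=[[[0,0,0,0,5,0,8],[0,0,0,0,14,0,8],[0,0,0,0,26,0,8],[0,0,0,0,38,0,8],[0,0,0,0,48,0,8]]])

```text
t: 19.4
position: [0.5191, -0.1274, 0.0742]
tcp_rot: [[0.0, -0.062, -0.998], [0.002, -0.998, 0.062], [-1.0, -0.002, -0.0]]
force: [-1.1, 1.6, 9.2]
finger_gap: 0.0119
```

```bash
python3 dial.py pics/c12.png
```

```text
t 19.4 [ 0.5191 -0.1274  0.0742] F [-1.1   1.6   9.19] gap 0.0119 q [-0.6   0.78  1.18  2.02 -0.89  0.99 -0.59]
needle screen deg 228.3 depth 30.6 N from ref 220.7: 0.83
```

View pics/c12.png

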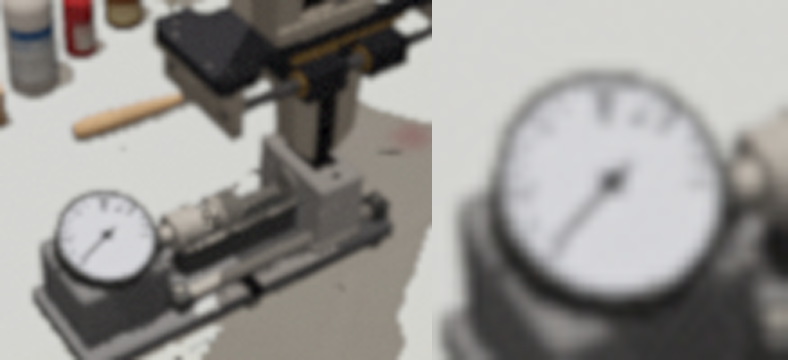

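Call:
jog_arm(targets=[[[0,0,0,0,2,0,8],[0,0,0,0,3,0,8],[0,0,0,0,3,0,20],[0,0,0,0,3,0,34],[0,0,0,0,3,0,34]]])

```text
t: 19.95
position: [0.5185, -0.13, 0.0736]
tcp_rot: [[-0.001, -0.061, -0.998], [0.001, -0.998, 0.061], [-1.0, -0.001, 0.001]]
force: [-0.2, 0.2, 0.3]
finger_gap: 0.0311
```

Call:
jog_arm(targets=[[[0,0,0,-2,0,0,34],[0,0,0,-15,0,0,40],[0,0,0,-35,0,0,40],[0,0,0,-60,0,0,40],[0,0,0,-85,0,0,40]]])

```text
t: 20.45
position: [0.5185, -0.1312, 0.1606]
tcp_rot: [[-0.0, -0.063, -0.998], [-0.001, -0.998, 0.063], [-1.0, 0.001, 0.0]]
force: [-0.1, 0.5, 0.3]
finger_gap: 0.0402
```

Run:
```python
from cell import viewer,ctrl
from h import *
d=viewer.camera("scene");pickle.dump(d,open("s_after.pkl","wb"))
cv2.imwrite("pics/e1.png",cv2.resize(d["image"][225:270,300:380,::-1],None,fx=9.5,fy=9.5,interpolation=cv2.INTER_CUBIC))
cv2.imwrite("pics/e2.png",cv2.resize(d["image"][170:270,265:385,::-1],None,fx=6,fy=6,interpolation=cv2.INTER_CUBIC))
P=cloud(d)
a=np.radians(-3.53);c,s=np.cos(a),np.sin(a)
x,y,Z=P[...,0]-.5235,P[...,1]+.0728,P[...,2]
X=c*x+s*y;Y=-s*x+c*y
for yy in np.arange(-.024,.05,.004):
    k=(abs(X)<.02)&(abs(Y-yy)<.002)&(Z>.047)&(Z<.075)
    if k.sum()>2:print(round(yy,3),k.sum(),"X",X[k].min().round(4),X[k].max().round(4),"Z",Z[k].min().round(4),Z[k].max().round(4))
k=(abs(X)<.02)&(Z>.08)&(Z<.104)&(Y<-.03)&(Y>-.1)
print("grip",[np.round(np.percentile(q[k],[2,50,98]),4) for q in(X,Y,Z)])
print(ctrl.sense()["position"],ctrl.sense()["joint_pos"])
```

```text
0.004 12 X -0.0113 0.0055 Z 0.0479 0.0642
0.008 14 X -0.011 0.0064 Z 0.0506 0.0646
0.012 17 X -0.0115 0.0091 Z 0.0507 0.0657
0.016 20 X -0.0124 0.0066 Z 0.0492 0.0637
0.02 28 X -0.0111 0.0102 Z 0.0478 0.0643
0.024 11 X -0.0085 0.0108 Z 0.0503 0.063
0.028 9 X -0.0084 0.0042 Z 0.0529 0.0625
0.032 11 X -0.0099 0.0031 Z 0.0479 0.0641
0.036 15 X -0.0111 0.0066 Z 0.0501 0.0641
0.04 22 X -0.011 0.0081 Z 0.0471 0.0646
0.044 15 X -0.0109 0.0032 Z 0.0515 0.0655
0.048 29 X -0.0116 0.0131 Z 0.0482 0.0643
grip [array([-0.0137, -0.0043,  0.0131]), array([-0.0622, -0.0534, -0.0508]), array([0.0806, 0.0936, 0.103 ])]
[ 0.52006176 -0.13271443  0.16433748] [-0.66626784  0.65191348  1.27688477  1.93125586 -0.70808819  1.10571273
 -0.73055466]
```

View pics/e1.png

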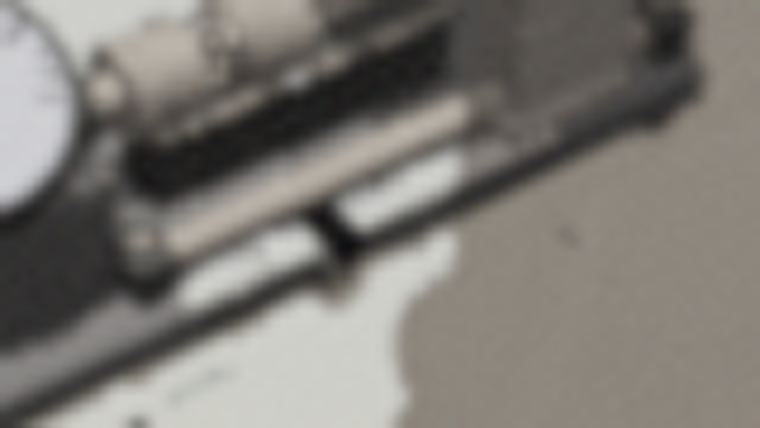

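View pics/e2.png

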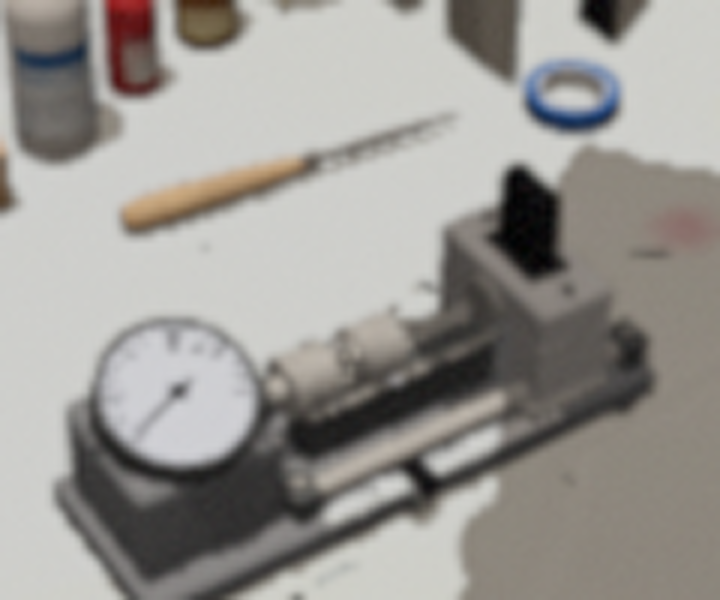

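Run:
```python
from h import *
L=[]
for f in("scene0.pkl","s_after.pkl"):
    d=pickle.load(open(f,"rb"))
    L.append(cv2.resize(d["image"][236:262,315:365,::-1],None,fx=15,fy=11.4,interpolation=cv2.INTER_CUBIC))
cv2.imwrite("pics/e3.png",cv2.vconcat(L))
d=pickle.load(open("s_after.pkl","rb"))
# project tester grid: y positions at x=-38 z=.017
a=np.radians(-3.53);ex=np.array([np.cos(a),np.sin(a),0]);ey=np.array([-np.sin(a),np.cos(a),0])
o=np.array([.5235,-.0728,0])
for yy in(-.03,-.01,0,.01,.03): print(yy,proj(d,[o+ex*xx+ey*yy+[0,0,.017] for xx in(-.038,-.030)]).round(1).tolist())
```

```text
-0.03 [[351.6, 242.9], [349.5, 240.8]]
-0.01 [[344.4, 246.4], [342.2, 244.2]]
0 [[340.7, 248.2], [338.6, 246.0]]
0.01 [[336.9, 249.9], [334.8, 247.7]]
0.03 [[329.3, 253.6], [327.2, 251.3]]
```

View pics/e3.png

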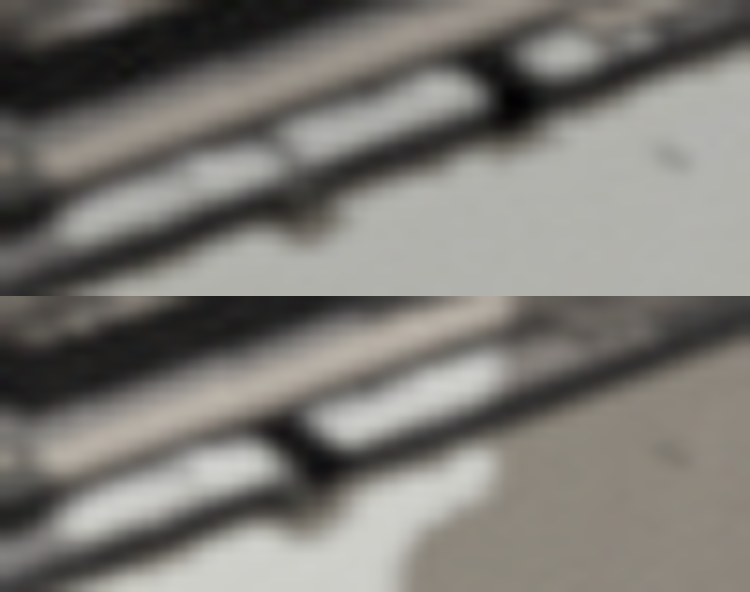

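Run:
```python
from cell import viewer
from h import *
A=[viewer.camera("scene") for _ in range(8)]
d=A[0];d["image"]=np.mean([q["image"].astype(float) for q in A],0);pickle.dump(d,open("s_avg.pkl","wb"))
d0=pickle.load(open("scene0.pkl","rb"))
a=np.radians(-3.53);ex=np.array([np.cos(a),np.sin(a),0]);ey=np.array([-np.sin(a),np.cos(a),0]);o=np.array([.5235,-.0728,0])
ys=np.arange(-.07,.045,.001)
out=[]
for dd in(d0,d):
    g=cv2.cvtColor(np.clip(dd["image"],0,255).astype(np.uint8),cv2.COLOR_RGB2GRAY)
    for xx in(-.036,-.034,-.031,-.028):
        uv=proj(dd,[o+ex*xx+ey*y+[0,0,.016] for y in ys]).astype(np.float32)
        out.append(cv2.remap(g,uv[:,0][None],uv[:,1][None],cv2.INTER_CUBIC)[0])
for i,y in enumerate(ys): print(round(y*1000),[int(o[i]) for o in out])
cv2.imwrite("pics/e4.png",cv2.resize(d["image"][236:262,315:365,::-1],None,fx=15,fy=15,interpolation=cv2.INTER_CUBIC))
```

```text
-70 [68, 68, 82, 117, 60, 67, 76, 92]
-69 [67, 69, 83, 117, 59, 67, 76, 92]
-68 [65, 71, 85, 113, 59, 68, 76, 90]
-67 [65, 75, 89, 113, 59, 67, 76, 90]
-66 [69, 79, 90, 117, 59, 66, 76, 92]
-65 [73, 83, 91, 122, 60, 67, 77, 94]
-64 [75, 85, 93, 127, 60, 67, 80, 97]
-63 [77, 86, 94, 129, 60, 68, 81, 98]
-62 [76, 88, 94, 127, 59, 69, 81, 97]
-61 [76, 89, 96, 127, 59, 68, 82, 97]
-60 [78, 87, 96, 129, 60, 67, 80, 98]
-59 [79, 87, 97, 131, 60, 67, 80, 98]
-58 [79, 86, 98, 132, 60, 67, 81, 99]
-57 [76, 83, 93, 130, 59, 67, 80, 98]
-56 [71, 80, 90, 128, 58, 69, 81, 97]
-55 [68, 74, 89, 127, 59, 69, 83, 98]
-54 [65, 71, 91, 127, 61, 70, 85, 99]
-53 [62, 75, 98, 128, 62, 75, 91, 100]
-52 [67, 86, 107, 131, 66, 81, 96, 102]
-51 [76, 100, 115, 132, 71, 89, 100, 102]
-50 [83, 115, 120, 130, 73, 96, 102, 100]
-49 [91, 122, 120, 129, 78, 99, 102, 99]
-48 [95, 123, 116, 129, 79, 99, 99, 98]
-47 [94, 118, 115, 127, 79, 99, 100, 99]
-46 [91, 110, 112, 124, 79, 97, 101, 99]
-45 [82, 105, 109, 122, 77, 98, 102, 99]
-44 [79, 104, 111, 121, 78, 100, 100, 98]
-43 [81, 105, 119, 124, 80, 101, 98, 95]
-42 
[... 3126 characters left out ...]
 189, 180]
32 [99, 138, 164, 155, 120, 164, 191, 182]
33 [101, 139, 168, 156, 122, 166, 195, 184]
34 [100, 143, 171, 156, 123, 171, 198, 185]
35 [103, 143, 172, 159, 126, 170, 200, 186]
36 [103, 145, 171, 164, 125, 172, 199, 191]
37 [105, 145, 173, 166, 126, 171, 201, 193]
38 [112, 146, 175, 168, 134, 173, 203, 194]
39 [112, 151, 176, 168, 135, 178, 204, 195]
40 [113, 149, 177, 167, 136, 177, 204, 194]
41 [109, 147, 176, 168, 132, 175, 203, 196]
42 [104, 146, 175, 168, 127, 173, 202, 196]
43 [107, 141, 176, 167, 129, 168, 203, 195]
44 [103, 143, 176, 167, 125, 169, 204, 195][ WARN:0@17.558] global loadsave.cpp:1063 imwrite_ Unsupported depth image for selected encoder is fallbacked to CV_8U.
```

View pics/e4.png

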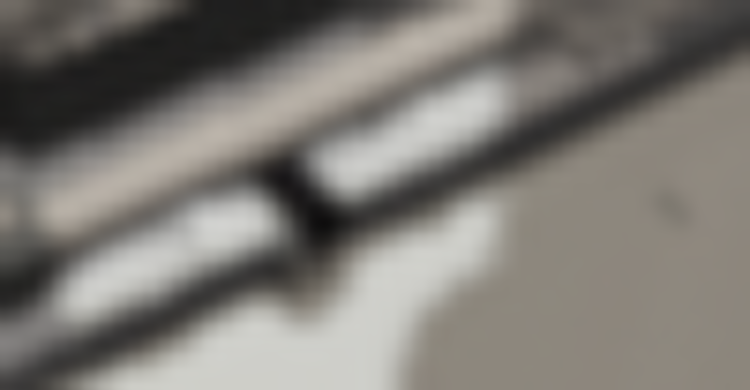

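Run:
```python
from h import *
d=pickle.load(open("top0.pkl","rb"))
M=np.linalg.inv(d["world_to_cam"]);print("cam",M[:3,3]); print("scenecam",np.linalg.inv(pickle.load(open("scene0.pkl","rb"))["world_to_cam"])[:3,3])
a=np.radians(-3.53);ex=np.array([np.cos(a),np.sin(a),0]);ey=np.array([-np.sin(a),np.cos(a),0]);o=np.array([.5235,-.0728,0])
ys=np.arange(-.05,.04,.001);out=[]
g=cv2.cvtColor(d["image"],cv2.COLOR_RGB2GRAY)
for xx in(-.042,-.039,-.037,-.034,-.031,-.028):
    uv=proj(d,[o+ex*xx+ey*y+[0,0,.016] for y in ys]).astype(np.float32)
    out.append(cv2.remap(g,uv[:,0][None],uv[:,1][None],cv2.INTER_CUBIC)[0])
for i,y in enumerate(ys): print(round(y*1000),[int(o[i]) for o in out])
```

```text
cam [ 0.36273335 -0.10242186  1.10164937]
scenecam [0.05125339 0.31023954 0.60785678]
-50 [135, 93, 86, 93, 80, 101]
-49 [134, 93, 86, 94, 83, 101]
-48 [134, 93, 88, 99, 88, 102]
-47 [135, 94, 91, 104, 95, 104]
-46 [134, 94, 93, 110, 102, 106]
-45 [133, 94, 95, 117, 109, 108]
-44 [131, 93, 96, 120, 113, 110]
-43 [130, 94, 98, 122, 116, 111]
-42 [131, 97, 102, 126, 121, 114]
-41 [134, 101, 106, 129, 124, 117]
-40 [135, 105, 112, 133, 127, 119]
-39 [134, 110, 120, 138, 129, 119]
-38 [134, 113, 126, 143, 128, 117]
-37 [134, 118, 132, 146, 128, 116]
-36 [134, 122, 134, 148, 129, 114]
-35 [134, 124, 133, 147, 130, 113]
-34 [134, 123, 130, 145, 130, 113]
-33 [132, 119, 128, 145, 129, 113]
-32 [129, 112, 123, 141, 127, 114]
-31 [126, 106, 117, 132, 123, 115]
-30 [123, 101, 112, 124, 118, 115]
-29 [118, 92, 101, 111, 112, 115]
-28 [111, 82, 85, 95, 100, 113]
-27 [105, 72, 72, 82, 90, 111]
-26 [96, 61, 56, 68, 81, 108]
-25 [89, 51, 44, 51, 70, 106]
-24 [84, 46, 39, 39, 65, 104]
-23 [85, 46, 38, 36, 65, 104]
-22 [88, 50, 43, 42, 67, 105]
-21 [95, 59, 55, 56, 74, 107]
-20 [103, 73, 70, 76, 84, 
[... 1287 characters left out ...]
 132, 143, 127, 121]
20 [132, 125, 136, 147, 129, 123]
21 [138, 128, 138, 148, 131, 125]
22 [142, 130, 138, 150, 134, 127]
23 [141, 128, 137, 150, 138, 130]
24 [141, 126, 134, 149, 141, 130]
25 [141, 126, 133, 149, 144, 131]
26 [141, 127, 134, 150, 145, 131]
27 [141, 127, 134, 150, 144, 130]
28 [141, 128, 134, 148, 140, 128]
29 [141, 128, 134, 145, 135, 126]
30 [141, 128, 133, 142, 131, 124]
31 [141, 128, 132, 140, 127, 122]
32 [141, 128, 132, 140, 127, 120]
33 [140, 129, 132, 140, 127, 119]
34 [139, 129, 135, 142, 127, 117]
35 [139, 130, 138, 144, 129, 117]
36 [141, 131, 140, 144, 129, 117]
37 [143, 132, 140, 144, 127, 115]
38 [145, 132, 139, 142, 125, 114]
39 [145, 132, 137, 140, 123, 113]
```

Run:
```python
from h import *
a=np.radians(-3.53);ex=np.array([np.cos(a),np.sin(a),0]);ey=np.array([-np.sin(a),np.cos(a),0]);o=np.array([.5235,-.0728,0])
ys=np.arange(-.05,.06,.001);out=[]
D=[pickle.load(open(f,"rb")) for f in("s_tr.pkl","s_avg.pkl")]
for d in D:
    g=cv2.cvtColor(np.clip(d["image"],0,255).astype(np.uint8),cv2.COLOR_RGB2GRAY)
    for xx,z in((0,.064),(-.006,.0624),(-.0104,.058)):
        uv=proj(d,[o+ex*xx+ey*y+[0,0,z] for y in ys]).astype(np.float32)
        out.append(cv2.remap(g,uv[:,0][None],uv[:,1][None],cv2.INTER_CUBIC)[0])
for i,y in enumerate(ys): print(round(y*1000),[int(o[i]) for o in out])
```

```text
-50 [121, 122, 101, 110, 120, 128]
-49 [121, 118, 93, 121, 126, 123]
-48 [118, 112, 84, 126, 129, 115]
-47 [111, 105, 76, 130, 128, 108]
-46 [105, 95, 71, 130, 124, 99]
-45 [98, 86, 68, 126, 117, 88]
-44 [92, 80, 67, 120, 110, 81]
-43 [89, 78, 68, 114, 101, 76]
-42 [87, 81, 70, 106, 93, 73]
-41 [86, 84, 71, 100, 88, 73]
-40 [86, 85, 71, 97, 87, 75]
-39 [81, 84, 68, 94, 90, 77]
-38 [74, 78, 64, 94, 93, 78]
-37 [67, 71, 59, 93, 91, 76]
-36 [60, 63, 56, 88, 87, 74]
-35 [57, 56, 53, 82, 79, 71]
-34 [56, 52, 52, 74, 71, 67]
-33 [55, 50, 52, 66, 64, 64]
-32 [56, 51, 54, 62, 58, 61]
-31 [59, 52, 57, 60, 56, 59]
-30 [62, 54, 60, 61, 56, 58]
-29 [65, 60, 63, 64, 59, 57]
-28 [68, 68, 66, 68, 62, 56]
-27 [68, 78, 66, 70, 67, 55]
-26 [66, 84, 66, 71, 76, 57]
-25 [65, 86, 64, 71, 82, 58]
-24 [66, 86, 62, 71, 88, 61]
-23 [67, 86, 62, 72, 92, 65]
-22 [69, 86, 62, 71, 94, 66]
-21 [72, 86, 61, 71, 95, 67]
-20 [80, 87, 58, 79, 95, 64]
-19 [91, 87, 53, 92, 94, 61]
-18 [101, 86, 52, 110, 93, 59]
-17 [108, 85, 53, 138, 91, 59]
-16 [108, 85, 58, 161, 93, 59]
-15 [106, 87, 63, 182, 96, 60]
-14 [106, 90, 67
[... 1693 characters left out ...]
0, 123]
39 [192, 144, 102, 179, 168, 123]
40 [192, 148, 102, 179, 167, 121]
41 [192, 150, 103, 179, 167, 119]
42 [191, 152, 107, 178, 167, 117]
43 [189, 152, 109, 176, 167, 115]
44 [186, 152, 112, 175, 167, 115]
45 [180, 152, 110, 174, 166, 115]
46 [175, 153, 108, 175, 165, 114]
47 [170, 152, 107, 175, 163, 115]
48 [164, 150, 107, 171, 160, 115]
49 [156, 141, 104, 165, 151, 113]
50 [141, 127, 96, 151, 136, 106]
51 [122, 117, 87, 132, 126, 97]
52 [108, 117, 78, 119, 126, 87]
53 [97, 127, 72, 107, 137, 80]
54 [95, 142, 69, 103, 152, 76]
55 [100, 152, 67, 109, 163, 75]
56 [111, 158, 66, 120, 169, 73]
57 [119, 159, 64, 129, 170, 71]
58 [124, 153, 63, 134, 164, 69]
59 [122, 140, 62, 132, 151, 68]
```

Call:
jog_arm(targets=[[[-8.5,0,0,0,-10,0,40],[-17,0,0,0,-22,-1,40],[-25.5,0,0,0,-34,-1,40],[-34,0,0,0,-46,-1,40],[-42.5,0,0,0,-58,-1,40]]])

```text
t: 21.4
position: [0.523, -0.0726, 0.1586]
tcp_rot: [[-0.001, 0.633, -0.774], [-0.0, -0.774, -0.633], [-1.0, -0.0, 0.001]]
force: [-0.3, -0.5, 0.2]
finger_gap: 0.0399
```

```bash
python3 plan.py "[(5,.524,-.065,.15,-9)]" 40
python3 - <<'E'
from h import *
from cell import viewer,ctrl
d=viewer.camera("top");P=cloud(d);m=(d["z_map"]>0)
tc=ctrl.sense()["position"]
r=np.hypot(P[...,0],P[...,1])
for r0 in np.arange(0,.8,.1):
    k=m&(r>=r0)&(r<r0+.1)&(P[...,2]>.2)&(P[...,1]<.12)
    if k.sum(): print(round(r0,1),k.sum(),P[...,2][k].max().round(3), "y",P[...,1][k].min().round(2),P[...,1][k].max().round(2))
d0=pickle.load(open("top0.pkl","rb"));P=cloud(d0)
for f in ("top0.pkl","scene0.pkl"):
    d0=pickle.load(open(f,"rb"));P=cloud(d0)
    a=np.radians(16.1);c,s=np.cos(a),np.sin(a);x=P[...,0]-.507;y=P[...,1]-.172
    X=c*x+s*y;Y=-s*x+c*y
    k=(abs(X)<.035)&(abs(Y)<.022);print(f,"bin inside z",np.percentile(P[...,2][k],[2,25,50,75,98]).round(4))
d0=pickle.load(open("top0.pkl","rb"));P=cloud(d0);k=(P[...,2]>.45)&(P[...,2]<.9)&(P[...,1]>0);print("lamp",P[k].min(0),P[k].max(0))
E
```

```text
t 21.4 p [ 0.523  -0.0726  0.1586] yaw -50.73 F [-0.3 -0.5  0.2] gap 0.0399 q [-0.71  0.54  1.09  1.95 -0.57  1.   -0.24]
[[-8.3, 0.0, 0.0, 1.7, -1.1, -1.1, 40], [-16.7, 0.0, 0.0, 3.4, -2.1, -2.2, 40], [-25.0, 0.0, 0.0, 5.1, -3.2, -3.3, 40], [-33.4, 0.0, 0.0, 6.8, -4.2, -4.5, 40], [-41.7, 0.0, 0.0, 8.6, -5.3, -5.6, 40]]
0.2 2261 0.784 y 0.04 0.11
0.3 16472 0.789 y -0.04 0.12
0.4 7744 0.702 y -0.11 0.1
0.5 3752 0.609 y -0.17 0.0
top0.pkl bin inside z [-0.003   0.0004  0.0022  0.0058  0.0124]
scene0.pkl bin inside z [0.0005 0.0024 0.0038 0.0095 0.0138]
lamp [0.49233371 0.19168854 0.56869863] [0.79310199 0.32306702 0.67681153]
```

Call:
jog_arm(targets=[[[-8.5,0,0,5,-2,-1.5,40],[-17,0,0,10,-4,-3,40],[-25.5,0,0,16,-6,-5,40],[-34,0,0,22,-8,-6,40],[-42.5,0,0,28,-8.5,-7.5,40]]])

```text
t: 21.95
position: [0.5234, -0.062, 0.1303]
tcp_rot: [[-0.001, 0.989, -0.146], [-0.0, -0.146, -0.989], [-1.0, -0.001, 0.0]]
force: [-0.7, 0.2, 0.7]
finger_gap: 0.0399
```

```bash
python3 plan.py "[(2,.5242,-.0613,.12,-3.6),(4,.5242,-.0613,.085,-3.6),(5,.5242,-.0613,.075,-3.6)]" 40
```

```text
t 21.95 p [ 0.5234 -0.062   0.1303] yaw -8.41 F [-0.7  0.2  0.7] gap 0.0399 q [-0.59  0.48  0.84  1.97 -0.46  0.89  0.35]
[[-2.4, 0.0, 0.1, 5.2, 0.4, -0.4, 40], [-4.8, 0.0, 0.1, 10.3, 0.7, -0.8, 40], [-4.8, 0.0, 0.1, 27.8, 0.8, -0.8, 40], [-4.8, 0.0, 0.1, 45.3, 0.8, -0.8, 40], [-4.8, 0.0, 0.1, 55.3, 0.8, -0.8, 40]]
```

Call:
jog_arm(targets=[[[-2.4,0,0,6,0.4,-0.4,40],[-4.8,0,0,20,0.8,-0.8,40],[-4.8,0,0,35,0.8,-0.8,40],[-4.8,0,0,48,0.8,-0.8,40],[-4.8,0,0,55,0.8,-0.8,40]]])

```text
t: 22.45
position: [0.5239, -0.0612, 0.0744]
tcp_rot: [[-0.002, 0.998, -0.068], [-0.0, -0.068, -0.998], [-1.0, -0.002, 0.0]]
force: [-0.6, 0.1, -1.1]
finger_gap: 0.0398
```

Call:
jog_arm(targets=[[[0,0,0,3,0,0,40],[0,0,0,10,0,0,40],[0,0,0,18,0,0,40],[0,0,0,24,0,0,40],[0,0,0,26,0,0,40]]])

```text
t: 22.95
position: [0.5244, -0.061, 0.0494]
tcp_rot: [[-0.001, 0.998, -0.066], [0.0, -0.066, -0.998], [-1.0, -0.001, -0.0]]
force: [-0.3, 0.4, 0.3]
finger_gap: 0.0401
```

```bash
python3 plan.py "[(5,.5242,-.0613,.0465,-3.6)]" 40;python3 dial.py pics/f1.png
```

```text
t 22.95 p [ 0.5244 -0.061   0.0494] yaw -3.76 F [-0.3  0.4  0.3] gap 0.0401 q [-0.48  0.59  0.7   2.03 -0.58  0.72  0.52]
[[0.0, 0.0, 0.0, 0.6, 0.0, 0.1, 40], [-0.1, 0.0, 0.0, 1.1, -0.1, 0.1, 40], [-0.1, 0.0, 0.0, 1.7, -0.1, 0.2, 40], [-0.1, 0.0, 0.0, 2.3, -0.2, 0.3, 40], [-0.2, 0.0, 0.0, 2.9, -0.2, 0.3, 40]]
t 22.95 [ 0.5244 -0.061   0.0494] F [-0.27  0.35  0.3 ] gap 0.0401 q [-0.48  0.59  0.7   2.03 -0.58  0.72  0.52]
needle screen deg 228.3 depth 29.9 N from ref 220.7: 0.83
```

View pics/f1.png

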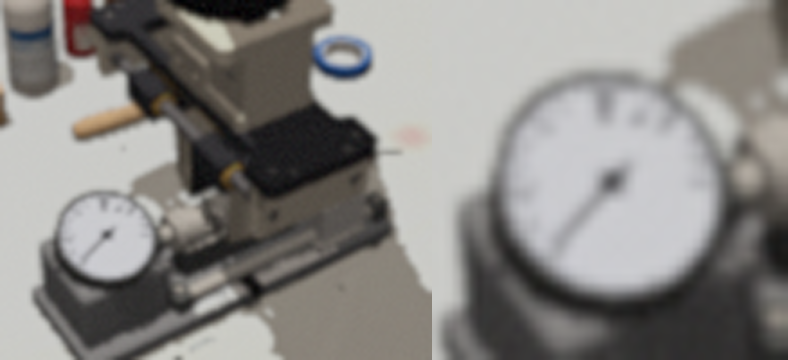

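Call:
jog_arm(targets=[[[0,0,0,1.5,0,0,40],[0,0,0,2.7,0,0,40],[0,0,0,2.7,0,0,28],[0,0,0,2.7,0,0,20],[0,0,0,2.7,0,0,15]]])

```text
t: 23.5
position: [0.5243, -0.061, 0.0474]
tcp_rot: [[-0.001, 0.998, -0.066], [0.0, -0.066, -0.998], [-1.0, -0.001, -0.0]]
force: [-1.7, 0.4, 1.0]
finger_gap: 0.0232
```

Call:
jog_arm(targets=[[[0,0,0,0,0,0,15],[0,0,0,0,0,0,15],[0,0,0,0,0,0,15],[0,0,0,-4,0,0.5,15],[0,0,0,-8,0,0.5,15]]])

```text
t: 24.0
position: [0.5251, -0.0617, 0.0556]
tcp_rot: [[0.001, 0.998, -0.066], [-0.0, -0.066, -0.998], [-1.0, 0.001, 0.0]]
force: [-0.2, -0.1, 0.1]
finger_gap: 0.0232
```

Call:
jog_arm(targets=[[[0,0,0,-15,0,0,15],[0,0,0,-35,0,0,15],[0,0,0,-55,0,0,15],[0,0,0,-75,0,0,15],[0,0,0,-85,0,0,15]]])

```text
t: 24.5
position: [0.5257, -0.0618, 0.1428]
tcp_rot: [[0.003, 0.998, -0.066], [0.0, -0.066, -0.998], [-1.0, 0.003, -0.0]]
force: [0.0, -0.8, -0.6]
finger_gap: 0.0228
```

```bash
python3 plan.py "[(5,.47,.09,.14,8)]" 15;python3 dial.py pics/f2.png
```

```text
t 24.5 p [ 0.5257 -0.0618  0.1428] yaw -3.77 F [ 0.  -0.8 -0.6] gap 0.0228 q [-0.58  0.46  0.83  1.96 -0.43  0.9   0.41]
[[-2.4, 0.0, -0.2, 0.5, -13.1, -29.6, 15], [-4.7, 0.0, -0.2, 1.0, -26.2, -59.1, 15], [-7.1, 0.0, -0.2, 1.6, -39.3, -88.7, 15], [-9.4, 0.0, -0.2, 2.1, -52.5, -118.3, 15], [-11.8, 0.0, -0.2, 2.6, -65.6, -147.9, 15]]
t 24.5 [ 0.5257 -0.0618  0.1428] F [ 0.05 -0.75 -0.55] gap 0.0228 q [-0.58  0.46  0.83  1.96 -0.43  0.9   0.41]
needle screen deg 225.3 depth 18.7 N from ref 220.7: 0.5
```

View pics/f2.png

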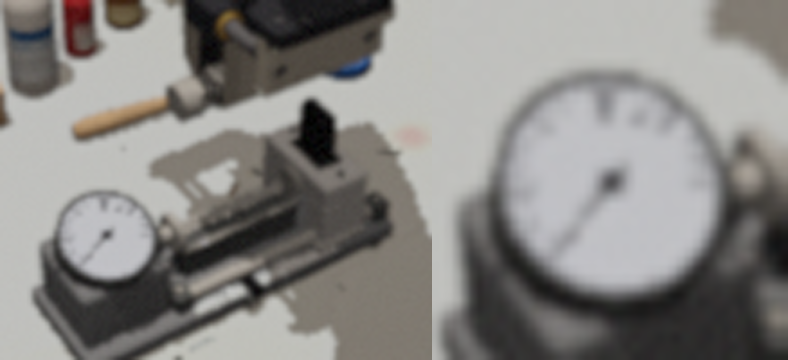

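Call:
jog_arm(targets=[[[-2.4,0,0,0,-12,-28,15],[-4.8,0,0,2,-25,-56,15],[-7.2,0,0,4,-37,-84,15],[-9.6,0,0,8,-50,-112,15],[-12,0,0,12,-62,-138,15]]])

```text
t: 25.05
position: [0.4711, 0.0815, 0.128]
tcp_rot: [[-0.0, 0.989, 0.145], [0.0, 0.145, -0.989], [-1.0, -0.0, -0.0]]
force: [0.5, -0.5, -0.6]
finger_gap: 0.023
```

```bash
python3 plan.py "[(3,.465,.09,.07,12),(5,.475,.13,.065,16)]" 15
python3 - <<'E'
from h import *
from cell import viewer
d=viewer.camera("top");cv2.imwrite("pics/g1.png",d["image"][...,::-1]);P=cloud(d);m=(d["z_map"]>0)
k=m&(P[...,2]>.2);Q=P[k]
for x0 in np.arange(.1,.9,.1):
    print(round(x0,1),[ (round(y0,1),Q[s][:,2].max().round(2)) for y0 in np.arange(-.2,.5,.1) if (s:=(Q[:,0]>=x0)&(Q[:,0]<x0+.1)&(Q[:,1]>=y0)&(Q[:,1]<y0+.1)).sum()>5])
E
```

```text
t 25.05 p [0.4711 0.0815 0.128 ] yaw 8.36 F [ 0.5 -0.5 -0.6] gap 0.023 q [-0.88  0.39  0.79  2.09 -0.38  0.81  0.28]
[[-1.2, 0.0, 0.0, 19.3, -1.6, -3.1, 15], [-2.4, 0.0, 0.0, 38.7, -3.2, -6.2, 15], [-3.6, 0.0, 0.0, 58.0, -4.8, -9.3, 15], [-5.6, 0.0, 0.0, 60.6, 3.0, -28.3, 15], [-7.6, 0.0, 0.0, 63.1, 10.9, -47.4, 15]]
0.1 []
0.2 [(np.float64(0.0), np.float64(0.75)), (np.float64(0.1), np.float64(0.76))]
0.3 [(np.float64(0.0), np.float64(0.73)), (np.float64(0.1), np.float64(0.73)), (np.float64(0.4), np.float64(0.23))]
0.4 [(np.float64(0.0), np.float64(0.63)), (np.float64(0.1), np.float64(0.63)), (np.float64(0.2), np.float64(0.62)), (np.float64(0.3), np.float64(0.61)), (np.float64(0.4), np.float64(0.23))]
0.5 [(np.float64(0.0), np.float64(0.54)), (np.float64(0.1), np.float64(0.63)), (np.float64(0.2), np.float64(0.65)), (np.float64(0.3), np.float64(0.64))]
0.6 [(np.float64(0.1), np.float64(0.62)), (np.float64(0.2), np.float64(0.68)), (np.float64(0.3), np.float64(0.66))]
0.7 [(np.float64(0.2), np.float64(0.66)), (np.float64(0.3), np.float64(0.21))]
0.8 [(np.float64(0.2), np.float64(0.28)), (np.float64(0.3), np.float64(0.28)), (np.float64(0.4), np.float64(0.28))]
```

View pics/g1.png

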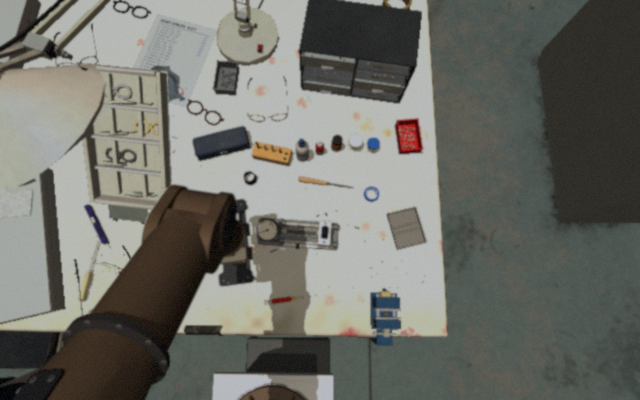

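Call:
jog_arm(targets=[[[-1,0,0,18,-2,-3,15],[-2,0,0,36,-3,-6,15],[-3.5,0,0,54,-4,-9,15],[-5.5,0,0,62,3,-28,15],[-7.5,0,0,64,11,-47,15]]])

```text
t: 25.6
position: [0.4758, 0.1292, 0.0636]
tcp_rot: [[-0.001, 0.962, 0.272], [-0.0, 0.272, -0.962], [-1.0, -0.002, 0.0]]
force: [0.6, 0.2, 0.3]
finger_gap: 0.0235
```

```bash
python3 plan.py "[(5,.499,.157,.06,16.1)]" 15
python3 - <<'E'
from h import *
from cell import viewer
A=[viewer.camera("top") for _ in range(5)];d=A[0];d["image"]=np.mean([q["image"].astype(float) for q in A],0).astype(np.uint8)
a=np.radians(-3.53);ex=np.array([np.cos(a),np.sin(a),0]);ey=np.array([-np.sin(a),np.cos(a),0]);o=np.array([.5235,-.0728,0])
ys=np.arange(-.005,.03,.001);out=[]
g=cv2.cvtColor(d["image"],cv2.COLOR_RGB2GRAY)
for xx in(-.039,-.037,-.034,-.031):
    uv=proj(d,[o+ex*xx+ey*y+[0,0,.016] for y in ys]).astype(np.float32)
    out.append(cv2.remap(g,uv[:,0][None],uv[:,1][None],cv2.INTER_CUBIC)[0])
for i,y in enumerate(ys): print(round(y*1000),[int(o[i]) for o in out])
cv2.imwrite("pics/g2.png",cv2.resize(d["image"][210:255,245:350,::-1],None,fx=7,fy=7,interpolation=cv2.INTER_CUBIC))
e=viewer.camera("scene");cv2.imwrite("pics/g3.png",cv2.resize(e["image"][180:330,180:330,::-1],None,fx=4,fy=4,interpolation=cv2.INTER_CUBIC))
E
```

```text
t 25.6 p [0.4758 0.1292 0.0636] yaw 15.8 F [0.6 0.2 0.3] gap 0.0235 q [-0.85  0.5   0.65  2.1  -0.48  0.68  0.4 ]
[[-0.1, 0.0, 0.1, 0.7, 6.0, -4.1, 15], [-0.1, 0.0, 0.1, 1.4, 12.0, -8.2, 15], [-0.2, 0.0, 0.1, 2.1, 17.9, -12.3, 15], [-0.2, 0.0, 0.1, 2.8, 23.9, -16.4, 15], [-0.3, 0.0, 0.1, 3.5, 29.9, -20.5, 15]]
-5 [149, 161, 172, 153]
-4 [149, 160, 170, 152]
-3 [148, 159, 169, 151]
-2 [148, 158, 168, 149]
-1 [147, 157, 167, 148]
0 [147, 157, 167, 148]
1 [147, 156, 167, 150]
2 [143, 154, 167, 152]
3 [139, 152, 167, 153]
4 [133, 149, 167, 154]
5 [122, 141, 161, 151]
6 [114, 135, 154, 143]
7 [103, 125, 145, 135]
8 [86, 107, 126, 119]
9 [72, 88, 105, 103]
10 [57, 72, 87, 90]
11 [47, 56, 67, 76]
12 [43, 48, 57, 70]
13 [46, 48, 55, 71]
14 [54, 55, 62, 77]
15 [66, 68, 76, 84]
16 [83, 87, 96, 96]
17 [99, 104, 114, 109]
18 [112, 117, 127, 120]
19 [128, 134, 143, 130]
20 [136, 143, 156, 141]
21 [142, 149, 163, 147]
22 [148, 156, 171, 154]
23 [149, 158, 175, 161]
24 [149, 158, 175, 164]
25 [150, 158, 175, 166]
26 [149, 158, 174, 167]
27 [149, 157, 172, 165]
28 [148, 156, 170, 162]
29 [147, 155, 167, 159]
```

View pics/g2.png

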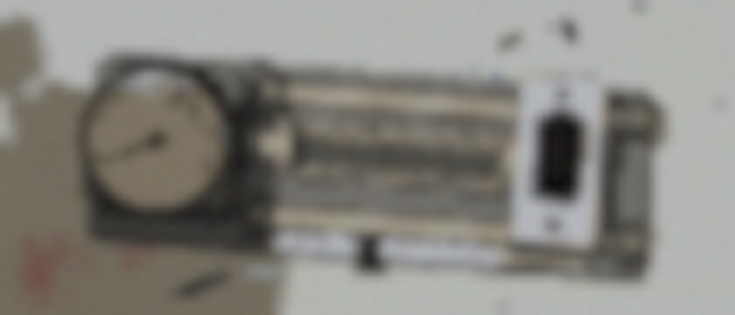

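View pics/g3.png

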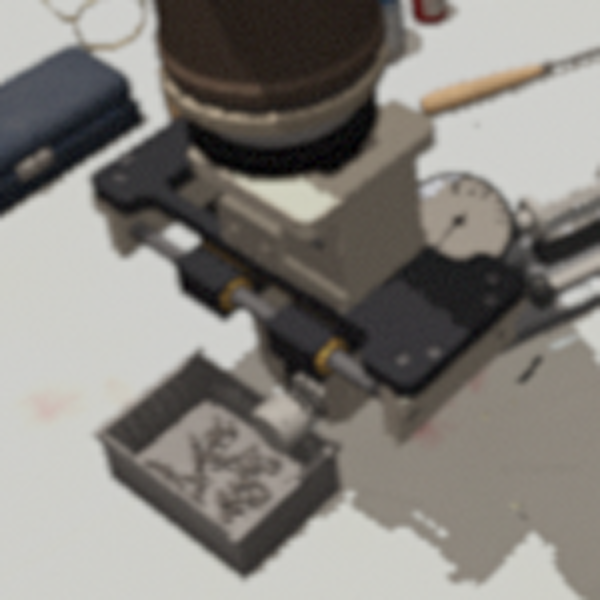

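Call:
jog_arm(targets=[[[0,0,0,0,6,-4,15],[-0.1,0,0,1,12,-8,15],[-0.2,0,0,2,18,-12,15],[-0.2,0,0,3,25,-17,15],[-0.3,0,0,3.5,30,-20.5,15]]])

```text
t: 26.4
position: [0.5, 0.157, 0.0607]
tcp_rot: [[0.0, 0.961, 0.277], [0.0, 0.277, -0.961], [-1.0, 0.0, -0.0]]
force: [0.3, -0.6, -0.2]
finger_gap: 0.0233
```

```bash
python3 plan.py "[(5,.499,.157,.03,16.1)]" 15
python3 - <<'E'
from h import *
from cell import viewer
e=viewer.camera("scene");cv2.imwrite("pics/g4.png",cv2.resize(e["image"][180:330,180:330,::-1],None,fx=4,fy=4,interpolation=cv2.INTER_CUBIC))
E
```

```text
t 26.4 p [0.5    0.157  0.0607] yaw 16.07 F [ 0.3 -0.6 -0.2] gap 0.0233 q [-0.87  0.55  0.64  2.03 -0.49  0.72  0.37]
[[0.0, 0.0, 0.0, 6.1, -0.2, -0.1, 15], [0.0, 0.0, 0.0, 12.3, -0.4, -0.1, 15], [0.0, 0.0, 0.0, 18.4, -0.6, -0.2, 15], [0.0, 0.0, 0.0, 24.5, -0.8, -0.2, 15], [0.0, 0.0, 0.0, 30.7, -1.0, -0.3, 15]]
```

View pics/g4.png

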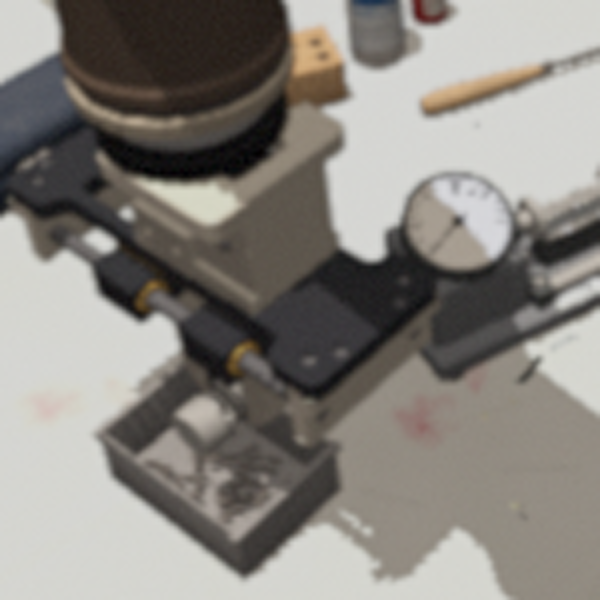

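Call:
jog_arm(targets=[[[0,0,0,3,4,0,15],[0,0,0,8,8,0,15],[0,0,0,18,9,0,15],[0,0,0,28,9,0,15],[0,0,0,38,9,0,15]]])

```text
t: 26.95
position: [0.5076, 0.1584, 0.0217]
tcp_rot: [[-0.001, 0.961, 0.276], [-0.0, 0.276, -0.961], [-1.0, -0.001, 0.0]]
force: [0.1, 1.2, -0.9]
finger_gap: 0.0233
```

```bash
python3 plan.py "[(5,.508,.1595,.013,16.1)]" 15
python3 - <<'E'
from h import *
from cell import viewer
e=viewer.camera("scene");cv2.imwrite("pics/g5.png",cv2.resize(e["image"][180:330,180:330,::-1],None,fx=4,fy=4,interpolation=cv2.INTER_CUBIC))
E
```

```text
t 26.95 p [0.5076 0.1584 0.0217] yaw 16.02 F [ 0.1  1.2 -0.9] gap 0.0233 q [-0.82  0.61  0.58  2.04 -0.55  0.65  0.42]
[[0.0, 0.0, 0.0, 1.7, 0.1, -0.2, 15], [0.0, 0.0, 0.0, 3.5, 0.3, -0.4, 15], [0.0, 0.0, 0.0, 5.2, 0.4, -0.6, 15], [-0.1, 0.0, 0.0, 6.9, 0.6, -0.8, 15], [-0.1, 0.0, 0.0, 8.7, 0.7, -1.0, 15]]
```

View pics/g5.png

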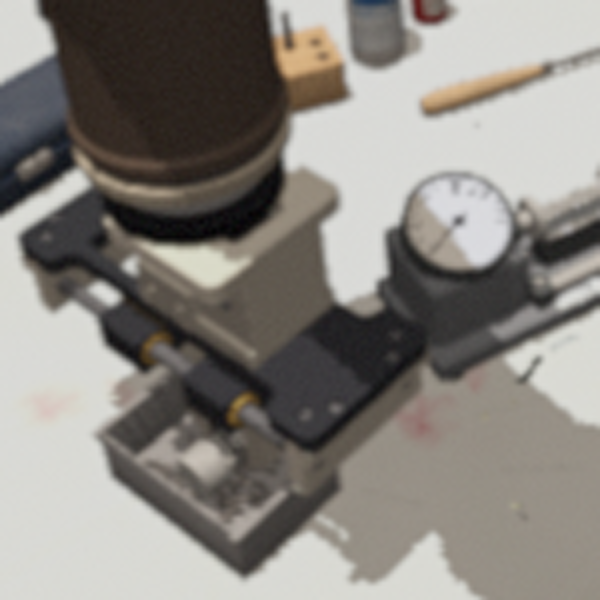

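Call:
jog_arm(targets=[[[0,0,0,3,0,0,15],[0,0,0,6,0,0,15],[0,0,0,9,0,0,15],[0,0,0,9,0,0,15],[0,0,0,9,0,0,15]]])

```text
t: 27.5
position: [0.5081, 0.1587, 0.014]
tcp_rot: [[0.0, 0.961, 0.276], [0.0, 0.276, -0.961], [-1.0, 0.0, -0.0]]
force: [-0.7, -0.3, 0.1]
finger_gap: 0.0232
```

```bash
python3 plan.py "[(5,.508,.1595,.013,16.1)]" 15
```

```text
t 27.5 p [0.5081 0.1587 0.014 ] yaw 16.04 F [-0.7 -0.3  0.1] gap 0.0232 q [-0.81  0.63  0.57  2.04 -0.57  0.63  0.43]
[[0.0, 0.0, 0.0, 0.2, 0.0, -0.2, 15], [0.0, 0.0, 0.0, 0.4, 0.0, -0.3, 15], [0.0, 0.0, 0.0, 0.6, 0.1, -0.5, 15], [0.0, 0.0, 0.0, 0.8, 0.1, -0.6, 15], [-0.1, 0.0, 0.0, 1.0, 0.1, -0.8, 15]]
```

Call:
jog_arm(targets=[[[0,0,0,2,0,0,15],[0,0,0,4,0,0,15],[0,0,0,5,0,0,15],[0,0,0,5,0,0,24],[0,0,0,5,0,0,32]]])

```text
t: 28.0
position: [0.5081, 0.1587, 0.009]
tcp_rot: [[0.0, 0.961, 0.276], [0.0, 0.276, -0.961], [-1.0, 0.0, -0.0]]
force: [0.5, 0.3, -1.1]
finger_gap: 0.0284
```

Call:
jog_arm(targets=[[[0,0,0,0,0,0,33],[0,0,0,-3,0,0,33],[0,0,0,-15,0,0,33],[0,0,0,-35,0,0,33],[0,0,0,-55,0,0,33]]])

```text
t: 28.5
position: [0.508, 0.1584, 0.0651]
tcp_rot: [[-0.0, 0.961, 0.276], [-0.0, 0.276, -0.961], [-1.0, -0.0, 0.0]]
force: [0.8, 1.0, -0.4]
finger_gap: 0.033
```

```bash
python3 plan.py "[(5,.43,.04,.12,10)]" 33
python3 - <<'E'
from h import *
from cell import viewer
e=viewer.camera("scene");cv2.imwrite("pics/g6.png",cv2.resize(e["image"][180:330,180:330,::-1],None,fx=4,fy=4,interpolation=cv2.INTER_CUBIC))
E
```

```text
t 28.5 p [0.508  0.1584 0.0651] yaw 16.02 F [ 0.8  1.  -0.4] gap 0.033 q [-0.86  0.55  0.65  2.01 -0.49  0.74  0.37]
[[1.2, 0.0, 0.0, -11.0, -21.5, 18.5, 33], [2.4, 0.0, 0.0, -22.0, -43.0, 36.9, 33], [3.6, 0.0, 0.0, -32.9, -64.6, 55.4, 33], [4.8, 0.0, 0.0, -43.9, -86.1, 73.8, 33], [6.0, 0.0, 0.0, -54.9, -107.6, 92.3, 33]]
```

View pics/g6.png

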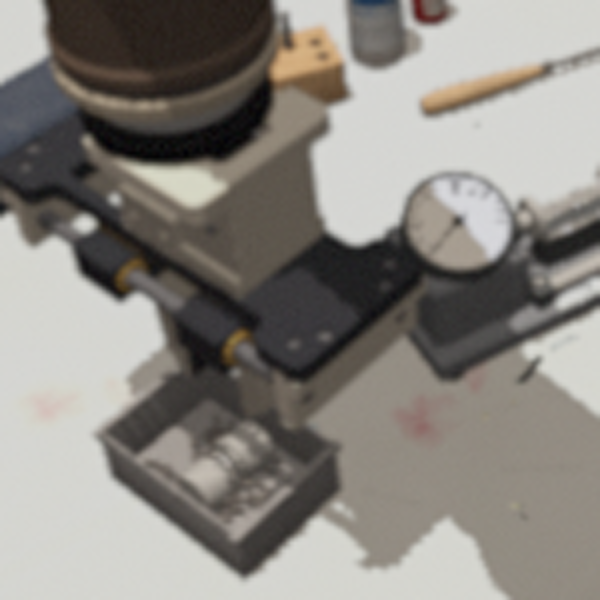

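Call:
jog_arm(targets=[[[1,0,0,-10,-20,8,33],[2,0,0,-20,-40,18,33],[3,0,0,-30,-60,30,33],[3,0,0,-40,-80,40,33],[3,0,0,-50,-100,50,33]]])

```text
t: 29.05
position: [0.4251, 0.0822, 0.1147]
tcp_rot: [[0.0, 0.974, 0.225], [0.001, 0.225, -0.974], [-1.0, 0.0, -0.0]]
force: [-0.1, -0.5, 0.2]
finger_gap: 0.033
```

Run:
```python
from h import *
from cell import viewer,ctrl
s=ctrl.sense();print(s["t"],s["position"],s["force"])
e=viewer.camera("scene");cv2.imwrite("pics/g7.png",e["image"][...,::-1])
t=viewer.camera("top");cv2.imwrite("pics/g8.png",cv2.resize(t["image"][150:290,180:440,::-1],None,fx=3,fy=3,interpolation=cv2.INTER_CUBIC))
P=cloud(e);a=np.radians(16.1);c,s=np.cos(a),np.sin(a);x=P[...,0]-.507;y=P[...,1]-.172
X=c*x+s*y;Y=-s*x+c*y;k=(abs(X)<.042)&(abs(Y)<.027)&(P[...,2]>.015)
for y0 in np.arange(-.026,.027,.004):
    m=k&(abs(Y-y0)<.002)
    if m.sum(): print(round(y0,3),m.sum(),X[m].min().round(3),X[m].max().round(3),P[...,2][m].max().round(4))
```

```text
29.05 [0.42513999 0.08224483 0.11471553] [-0.13497046 -0.45935042  0.2264458 ]
-0.022 12 -0.013 0.005 0.0269
-0.018 23 -0.014 0.006 0.0273
-0.014 23 -0.013 0.009 0.0275
-0.01 21 -0.014 0.008 0.0272
-0.006 33 -0.015 0.009 0.027
-0.002 9 -0.011 0.001 0.0239
0.002 14 -0.011 0.007 0.0245
0.006 13 -0.011 0.006 0.027
0.01 23 -0.012 0.009 0.0266
0.014 25 -0.014 0.007 0.0277
0.018 22 -0.012 0.006 0.0278
0.022 25 -0.013 0.008 0.0266
```

View pics/g7.png

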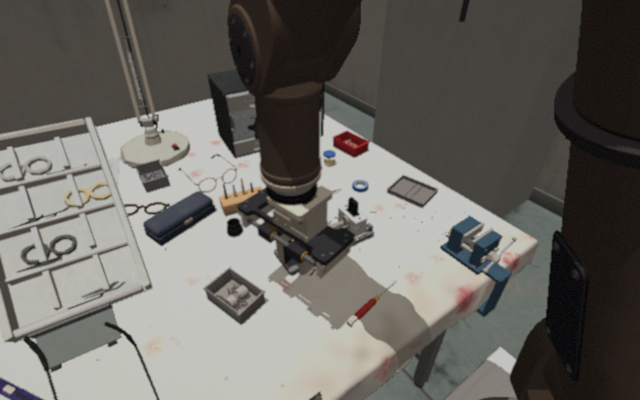

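View pics/g8.png

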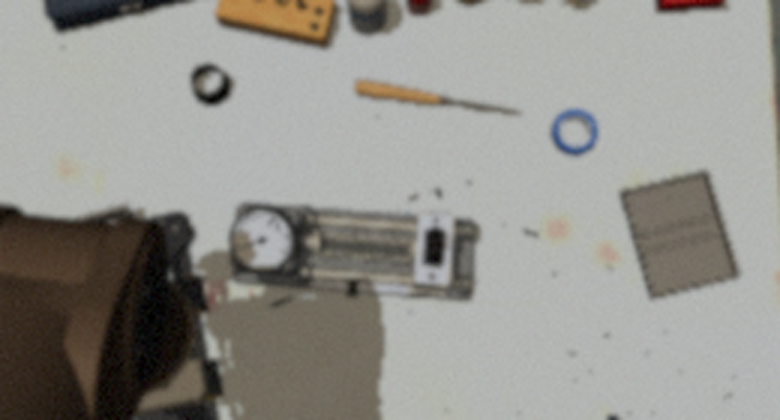

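```bash
python3 -c "
from cell import ctrl
print(ctrl.hand_in())"
```

```text
the job is handed in; nothing more can be done
None
```

I tested the spring, found it sagged and put it in the grey bin. I handed the job in at about 29 s of the 69 s allowed. The hand-in reports no verdict.

- **Test:** I laid the spring in the V trough and let go. I then pushed the saddle until the dial needle stood on the bold 15 N mark, and held it for about 1.7 s. The needle stayed steady in every picture, at about 14.5 N and then 15 N, with the wrist force at 16–18 N including friction. I never saw it past the 15 N mark.
- **Sorting:** The drag pointer stopped lying over the reference line. Its gauge-side edge is about 3–4 mm past the line. Its centre is within about 1 mm of the line: the scene camera put it about 0.3 mm past, the top camera about 0.7 mm before. I took the gauge-side edge as the tip. The spring also measures only about 43 mm against 50 mm new, which agrees with sagged.
- **Last checks:** The spring lies flat in the bin, with its axis about 15 mm above the table. I estimate the saddle at about 8 mm from its end. The pictures show the gripper clear of everything and the loupe, file and tape where they were.

The one doubt is which part of the pointer counts as its tip, since the cameras resolve only about 2.4 mm per pixel there. Taking the centre instead would put it within the 1 mm where either place is right, though only narrowly by the top camera.

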